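# Take the drift punches from behind the detent-locked gate

### The arm

A 6-joint arm with a two-finger parallel gripper is mounted at the origin on the work surface. World frame = base frame: x ahead of the robot, y to its left, z up, the work surface at z = 0. Lengths are in m, angles in rad, forces in N, time in s.
With the tool pointing down it reaches from about 0.35 to 0.775 m from the base axis. Payload 7.3 kg.
Tool frame: the origin (TCP) lies midway between the tips of the shut fingers; the grasp point (between the pads) lies 19 mm behind it; z points along the fingers, y is the line along which they close (so a half turn about z gives the same grasp; the last joint's range is limited). The gripper opens to 92 mm and grips with 3 to 60 N. Pads are 19 mm wide; open, the fingers measure 130 mm over their backs; the gripper's body (75 mm by 190 mm) begins 47 mm behind the grasp point.
Start: joints at [-1.438, 0.342, 1.524, -0, 1.275, -0.146], TCP at [0.145, -0.505, 0.227] pointing down, gripper open.
Joint ranges: [-2.53, 2.53], [-0.77, 2.02], [0.04, 2.7], [-1, 4.14], [0.28, 2.66], [-3.11, 3.11]. Speed limits (rad/s): [2.57, 2.57, 3.14, 3.14, 3.14, 3.14].

### API

Orientations are given as [roll, pitch, yaw] about the fixed x, y, z axes, in that order (R = Rz(yaw) Ry(pitch) Rx(roll)).
In Python, from cell import robot, read_camera, camera_params, nets gives the robot as it stands. The module is installed in compiled form; this text tells all that it offers.
- The arm moves only by the tool step_arm, never from a script. Its argument "steps" is a list of rows, each an object of numbers: "x", "y", "z": the shift along the tool's x, y, z as a fraction of full scale; "rx", "ry", "rz": the turn, a rotation vector about the tool's x, y, z as a fraction of full scale; "claw": the opening, from -1 (shut) to 1 (fully open). In form: [{"x": .., "y": .., "z": .., "rx": .., "ry": .., "rz": .., "claw": ..}, ...]. A call has 1 to 12 rows; each row is the pose to reach, as a shift and turn from the pose commanded when the call began, along the tool's axes at that moment; what a row does not reach only later rows make up. Full scale, the value 1, is 750 mm for a shift and pi/4 rad for a turn. A row lasts 1/12 s, in which the tool goes at most 41.7 mm and 7.16 degrees, less where a joint would pass 70% of its speed; a pose out of reach is approached as far as the arm can. A call with a number of a shift or a turn outside -1 to 1 is refused whole. A call with a gripper value outside its range is refused whole. The fingers move at their own pace and stop on an object; "squeeze" is the grip in N (left out, the last holds). Time passes only in rows, so rows that repeat a pose let the fingers close. It gives the time, the measured TCP pose, the force, the opening and the grip force at its end, in the units of the state.
- robot.observe(): the state, without advancing time (a new reading comes with each control period).
- read_camera(name): name is "scene" or "side" or "wrist"; returns (picture, depth): 400x640x3 uint8, blue, green, red; 400x640 float32, m along the optical axis (not along the pixel's ray), 0 where there is no reading.
- camera_params(name): a dict with "fx", "fy", "cx", "cy" (pixels), "R" (3x3) and "t" (3): a world point X has camera coordinates R X + t; the wrist camera has in their place "hand_eye" (4x4, takes a point from camera to tool coordinates, whose origin is the TCP and whose axes are the flange's). Camera axes: x right, y down, z forward; pixel columns grow to the right and rows downward; lengths in m; the calibration is good to about 2 mm. A picture is of the moment at which its call begins: read the wrist's pose just before it. camera_params takes no time and is no camera call.
- robot.hand_in(): hands the job in; it is judged then, once.
Trained networks look in the newest picture that a camera, given by its name, has taken for a name from the list of things; names that differ only in an ending like _2 or _b are one class to them, and where a whole thing is asked for, a point or a joint stands for the part that bears it (a point fixed in the world has none). Each returns a list of dicts, best first, with "conf" (0 to 1); they miss things now and then, are a little off and sometimes report something else, mostly with a low value. They report only what shows in the picture. A call takes as long as a camera call.
- nets.masks_of(camera, query): "region" (400x640 bool, what is visible of it) and "box" ([left, top, right, bottom] in pixels, round what is visible of it).
- nets.landmark_of(camera, query): "pixel" ([row, column] in pixels: a listed point, or the origin of a listed thing).
The state is a dict: "time": time; "qpos": joint angles; "qvel": joint speeds; "joint_efforts": joint torques, N m; "tool_pos": TCP position; "tool_rot": TCP orientation; "contact_force": force on the tool from outside, world axes, zero at the start; "torque": the same for the moment, N m; "opening": finger opening in m; "grip_force": force on a finger pad.
Only numpy, scipy, OpenCV 4.12 (cv2) and the standard library are available. Lean on these libraries where they do the work, as an engineer would, in place of code of your own. Each camera call takes 0.05 s, during which the arm holds its last target. There are 200 camera calls.

### The job

Squeeze the red button on the gate's handle and slide the gate back until the button pops out again at the rear hole. Then take every drift punch from the rack and stand it tip down in its own cup of the blue holder. When all are standing there, squeeze the button once more and bring the gate forward until it locks again in the front hole, over the empty rack; leave the hammer, funnel, collar and jaws where they are.

Things in the scene. Friction and masses are not known exactly. Their poses are not given: they have to be found in the camera images.
- rack: green fixed rack, base 240 (x) by 360 (y) mm; origin: centre of its underside, front faces -x (the robot). Holds the punches in four lanes 52 mm apart (y -78, -26, 26, 78 mm), sloping steeply up towards +x (32 degrees from vertical). Along its +y side (y 165 mm) lies a fixed steel tube, 40 mm wide, x -200 to 35 mm, top at z 68 mm, slotted on top: the gate's handle rises from the slot
- cradle (a point): point of the rack above the middle of its base (y 0, axes as the rack's) level with the rods' axes, 102 mm up the slope from their tips (tips at rack x -50, z 35 mm, on a stop bar). The rods lie on two notched wooden cross bars, 14 mm wide, 22 and 70 mm from the tip, in grooves 22 mm wide; farther up, each rod stands out free
- rear_hole (a point): mouth of the rear lock hole in the outer (+y) wall of the slotted tube, z 50 mm, axes as the rack's. The front hole is the same, 130 mm nearer the robot (-x). Each is 13 mm wide; the 8 mm brass lock pin shows 4 mm through it when locked, and can enter within 2.5 mm of its centre
- gate (a joint): slide of the gate along the rack's +x, in m. 0 = gate over the punches, pin in the front hole (closed); 0.130 = gate clear behind the punches, pin in the rear hole (open). It can go 12 mm past either hole to its end stops; friction about 2.5 N, it stays where it is left
- gate_front (a point): top of the middle of the front rail of the yellow barred gate, z 192 mm, axes as the rack's, moving with the gate. Bars and rails are 10 mm deep, reach 160 mm either side in y and 95 mm back (+x), where two posts carry them. The gate, its posts, inner tube and handle block are one sliding piece
- button (a joint): press of the red detent button into the handle block, in m: 0 = fully out, 0.0095 = fully in; it moves along the rack's -y and carries the brass lock pin with it. Spring 2 N out, 6.5 N fully in. Pressed over 8 mm the pin is out of its hole; between the holes the wall keeps it in about 8 mm until it pops out at a hole. Under 0.002 at a hole = locked
- handle (a point): grip point on the centre line of the gate's aluminium handle block (30 mm in rack x, 24 mm in rack y, top at z 127 mm), at z 106 mm, axes as the rack's, moving with the gate. The red button, 20 mm wide, z 94 to 120 mm, stands 9.5 mm out of the block's +y face. Pinching across y here (33.5 mm, 24 mm pressed) presses it; the -y face is bare
- holder: loose holder (1.8 kg): white painted steel base 85 (x) by 270 (y) by 8 mm with four blue enamel tin cups at y -108, -36, 36 and 108 mm, each 36 mm outside, 28 mm inside; cup floors at z 8 mm, rims at z 78 mm. Origin: centre of the underside, z up. Each cup takes one punch
- punch1: steel drift punch, a rod 18 mm thick, 140 mm long (about 220 g; centre of mass 60 mm from the tip), its lowest 12 mm an 11 mm tip, the top 45 mm an aluminium sleeve. Origin: centre of the tip's end; z runs from tip to head. Starts in a lane of the rack, tip down, z leaning 32 degrees from vertical towards the rack's +x. Three or all four punches are there: an absent one has no pose
- punch2: steel drift punch, a rod 18 mm thick, 140 mm long (about 220 g; centre of mass 60 mm from the tip), its lowest 12 mm an 11 mm tip, the top 45 mm an aluminium sleeve. Origin: centre of the tip's end; z runs from tip to head. Starts in a lane of the rack, tip down, z leaning 32 degrees from vertical towards the rack's +x. Three or all four punches are there: an absent one has no pose
- punch3: steel drift punch, a rod 18 mm thick, 140 mm long (about 220 g; centre of mass 60 mm from the tip), its lowest 12 mm an 11 mm tip, the top 45 mm an aluminium sleeve. Origin: centre of the tip's end; z runs from tip to head. Starts in a lane of the rack, tip down, z leaning 32 degrees from vertical towards the rack's +x. Three or all four punches are there: an absent one has no pose
- punch4: steel drift punch, a rod 18 mm thick, 140 mm long (about 220 g; centre of mass 60 mm from the tip), its lowest 12 mm an 11 mm tip, the top 45 mm an aluminium sleeve. Origin: centre of the tip's end; z runs from tip to head. Starts in a lane of the rack, tip down, z leaning 32 degrees from vertical towards the rack's +x. Three or all four punches are there: an absent one has no pose
- funnel: bystander: blue enamel tin funnel standing mouth down, 90 mm across and 105 mm high; origin at the centre of its underside
- hammer: bystander: rusty steel ball-peen hammer lying down, about 280 mm long
- collar: bystander: pale aluminium drill-stop collar, 52 mm outside, 24 mm high; origin at the centre of its underside
- jaws: bystander: a pair of brass squeeze-riveter jaws lying together, about 90 mm long and 24 mm high

How it is judged:
On the way, in this order (a step that is already met when the one before it is completed fails the run):
1. the gate is locked open: slid back to the rear hole with the button popped out (value of joint gate between 0.126 and 0.134 m and value of joint button below 0.002 m), for 0.3 s.
2. with the gate still locked open, every punch stands tip down and let go in a cup of the holder (all of step 1 and x of punch1 in the frame of holder between -0.013 and 0.013 m and (y of punch1 in the frame of holder between -0.121 and -0.095 m or y of punch1 in the frame of holder between -0.049 and -0.023 m or y of punch1 in the frame of holder between 0.023 and 0.049 m or y of punch1 in the frame of holder between 0.095 and 0.121 m) and z of punch1 in the frame of holder between -0.005 and 0.022 m and angle between each of punch1, punch2, punch3, punch4's own z axis and vertical below 0.3 rad and linear speed of each of punch1, punch2, punch3, punch4 below 0.03 m/s and contact force between each of punch1, punch2, punch3, punch4 and the fingers below 0.1 N and x of punch2 in the frame of holder between -0.013 and 0.013 m and (y of punch2 in the frame of holder between -0.121 and -0.095 m or y of punch2 in the frame of holder between -0.049 and -0.023 m or y of punch2 in the frame of holder between 0.023 and 0.049 m or y of punch2 in the frame of holder between 0.095 and 0.121 m) and z of punch2 in the frame of holder between -0.005 and 0.022 m and x of punch3 in the frame of holder between -0.013 and 0.013 m and (y of punch3 in the frame of holder between -0.121 and -0.095 m or y of punch3 in the frame of holder between -0.049 and -0.023 m or y of punch3 in the frame of holder between 0.023 and 0.049 m or y of punch3 in the frame of holder between 0.095 and 0.121 m) and z of punch3 in the frame of holder between -0.005 and 0.022 m and x of punch4 in the frame of holder between -0.013 and 0.013 m and (y of punch4 in the frame of holder between -0.121 and -0.095 m or y of punch4 in the frame of holder between -0.049 and -0.023 m or y of punch4 in the frame of holder between 0.023 and 0.049 m or y of punch4 in the frame of holder between 0.095 and 0.121 m) and z of punch4 in the frame of holder between -0.005 and 0.022 m), for 0.3 s.
At the end, for the whole second after the job is handed in: every punch that is there stands at rest, let go, tip down on the floor of a cup of the holder (tip within 14 mm of it in height, within 13 mm of the cup's centre along x and y), within 0.3 rad of vertical; the gate is within 4 mm of the front hole and the button out (pressed under 2 mm) (x of punch1 in the frame of holder between -0.013 and 0.013 m and (y of punch1 in the frame of holder between -0.121 and -0.095 m or y of punch1 in the frame of holder between -0.049 and -0.023 m or y of punch1 in the frame of holder between 0.023 and 0.049 m or y of punch1 in the frame of holder between 0.095 and 0.121 m) and z of punch1 in the frame of holder between -0.005 and 0.022 m and angle between each of punch1, punch2, punch3, punch4's own z axis and vertical below 0.3 rad and linear speed of each of punch1, punch2, punch3, punch4 below 0.03 m/s and contact force between each of punch1, punch2, punch3, punch4 and the fingers below 0.1 N and x of punch2 in the frame of holder between -0.013 and 0.013 m and (y of punch2 in the frame of holder between -0.121 and -0.095 m or y of punch2 in the frame of holder between -0.049 and -0.023 m or y of punch2 in the frame of holder between 0.023 and 0.049 m or y of punch2 in the frame of holder between 0.095 and 0.121 m) and z of punch2 in the frame of holder between -0.005 and 0.022 m and x of punch3 in the frame of holder between -0.013 and 0.013 m and (y of punch3 in the frame of holder between -0.121 and -0.095 m or y of punch3 in the frame of holder between -0.049 and -0.023 m or y of punch3 in the frame of holder between 0.023 and 0.049 m or y of punch3 in the frame of holder between 0.095 and 0.121 m) and z of punch3 in the frame of holder between -0.005 and 0.022 m and x of punch4 in the frame of holder between -0.013 and 0.013 m and (y of punch4 in the frame of holder between -0.121 and -0.095 m or y of punch4 in the frame of holder between -0.049 and -0.023 m or y of punch4 in the frame of holder between 0.023 and 0.049 m or y of punch4 in the frame of holder between 0.095 and 0.121 m) and z of punch4 in the frame of holder between -0.005 and 0.022 m and value of joint gate between -0.004 and 0.004 m and value of joint button below 0.002 m); the robot touches nothing.
It fails at once if the funnel is moved more than 30 mm (distance of funnel from where it was at the start of the episode above 0.03 m).
It fails at once if the hammer is moved more than 30 mm (distance of hammer from where it was at the start of the episode above 0.03 m).
It fails at once if the collar is moved more than 30 mm (distance of collar from where it was at the start of the episode above 0.03 m).
It fails at once if the jaws is moved more than 30 mm (distance of jaws from where it was at the start of the episode above 0.03 m).
Of punch1, punch2, punch3, punch4 only 3 to 4 are there at a start; the rules pass over those that are not, and their reading is None.
At some moment in a run one of holder may be knocked a few centimetres aside while the robot is not near it.
It also fails if it takes over 210 s, if anything falls off the work surface, if the arm or the gripper's body presses on something with over 40 N, if the wrist force passes 120 N, or if a joint passes its speed limit or range.

## Working session

There is one attempt and no reset: what is moved stays moved. The work goes in short steps, Python scripts to look and compute and a tool call to move; the robot and the scene stay as the last step left them, time stands still between calls to the robot, and variables do not carry over. Pictures are saved under pics/ and viewed, at most 14 in all, crops included, and the job is handed in when it is done.

Besides the shell and the picture viewer there is one more tool, called after "Request:" by a JSON object that holds its "api" and its "payload", one argument or row to a line. step_arm: Moves the arm, as the interface text tells. Its arguments: {"type":"object","properties":{"steps":{"type":"array","items":{"type":"object","properties":{"x":{"type":"number","minimum":-1,"maximum":1},"y":{"type":"number","minimum":-1,"maximum":1},"z":{"type":"number","minimum":-1,"maximum":1},"rx":{"type":"number","minimum":-1,"maximum":1},"ry":{"type":"number","minimum":-1,"maximum":1},"rz":{"type":"number","minimum":-1,"maximum":1},"claw":{"type":"number"}}}},"squeeze":{"type":"number"}},"required":["steps"]}

```bash
mkdir -p pics
cat > h.py <<'E'
import numpy as np, cv2
from cell import robot, read_camera, camera_params, nets
from scipy.spatial.transform import Rotation as Ro
def pose():
    s=robot.observe(); return np.array(s['tool_pos']), Ro.from_euler('xyz',s['tool_rot']).as_matrix()
def cam(name):
    c=camera_params(name)
    if 'R' in c: R=np.array(c['R']);t=np.array(c['t'])
    else:
        H=np.array(c['hand_eye']);p,Rt=pose()
        Rcw=Rt@H[:3,:3]; tc=Rt@H[:3,3]+p; R=Rcw.T;t=-R@tc
    return c,R,t
def unproj(C,r,c,d):
    k,R,t=C; X=np.stack([(np.asarray(c)-k['cx'])/k['fx']*d,(np.asarray(r)-k['cy'])/k['fy']*d,np.asarray(d)*1.0],-1)
    return (X-t)@R
def proj(C,X):
    k,R,t=C; Y=np.asarray(X)@R.T+t
    return np.stack([Y[...,1]/Y[...,2]*k['fy']+k['cy'],Y[...,0]/Y[...,2]*k['fx']+k['cx']],-1)
def cloud(C,d,m=None):
    m=(d>0) if m is None else m&(d>0)
    r,c=np.nonzero(m); return unproj(C,r,c,d[r,c])
def rayz(C,r,c,z):
    a=unproj(C,r,c,1.0);b=unproj(C,r,c,2.0); return a+(b-a)*(z-a[2])/(b[2]-a[2])
E
python3 - <<'E'
from h import *
s=robot.observe();print(s)
for n in['scene','side','wrist']:
    C=cam(n);im,d=read_camera(n);cv2.imwrite(f'pics/{n}0.png',im);np.savez(f'{n}0.npz',im=im,d=d)
    print(n,C[0]['fx'],'pos',-C[1].T@C[2],'fwd',C[1][2])
    if n=='wrist':continue
    for q in['rack','cradle','rear_hole','gate_front','handle','button','holder','punch1','funnel','hammer','collar','jaws']:
        L=nets.landmark_of(n,q)
        for l in L[:5]:
            r,c=l['pixel'];ri,ci=int(np.clip(r,0,399)),int(np.clip(c,0,639))
            print(q,round(l['conf'],2),np.round(l['pixel'],1),np.round(unproj(C,r,c,d[ri,ci]),3))
E
```

```text
{'time': 0.0, 'qpos': array([-1.43797974e+00,  3.42714838e-01,  1.52502685e+00, -3.11737237e-05,
        1.27538788e+00, -1.46018141e-01]), 'qvel': array([ 0.00104245,  0.00022931, -0.00174995, -0.00242877,  0.00034707,
        0.00046407]), 'joint_efforts': array([ 2.26861830e-04, -4.31240916e+01, -2.44219261e+01,  7.17903790e-02,
        5.59670012e-02, -1.20004215e-04]), 'tool_pos': array([ 0.1444468 , -0.50431101,  0.22604562]), 'tool_rot': array([-3.14006776e+00, -1.94128616e-04,  2.78843680e-01]), 'contact_force': array([ 0.5803213 , -0.63833738, -0.93161086]), 'torque': array([-0.01775497, -0.01967238,  0.01476529]), 'grip_force': 0.0, 'opening': 0.0917403684002931}
scene 401.4494179745271 pos [1.42642097 0.27750754 0.87264746] fwd [-0.75214181 -0.16283725 -0.63856615]
rack 0.9 [243.7 327.7] [0.616 0.122 0.01 ]
cradle 0.83 [214.  326.3] [0.491 0.092 0.012]
rear_hole 0.88 [236.7 392.1] [0.6   0.304 0.063]
gate_front 0.71 [184.4 333.3] [0.562 0.124 0.191]
gate_front 0.58 [259.3 210.7] [ 0.764 -0.178  0.032]
gate_front 0.24 [242.1 174.2] [ 0.705 -0.325  0.009]
handle 0.57 [192.1 395.4] [0.464 0.297 0.116]Traceback (most recent call last):
  File "<stdin>", line 8, in <module>
ValueError: it knows: collar, cradle, funnel, gate_front, hammer, handle, holder, jaws, punch, rack, rear_hole
```

Run:
```python
from h import *
for n in['scene','side','wrist']:
    C=cam(n);im,d=read_camera(n);np.savez(f'{n}0.npz',im=im,d=d)
    print(n,C[0]['fx'],'pos',-C[1].T@C[2],'fwd',C[1][2])
    for q in['rack','cradle','rear_hole','gate_front','handle','holder','punch','funnel','hammer','collar','jaws']:
        L=nets.landmark_of(n,q)
        for l in L[:5]:
            r,c=l['pixel'];ri,ci=int(np.clip(r,0,399)),int(np.clip(c,0,639))
            print(q,round(l['conf'],2),np.round(l['pixel'],1),np.round(unproj(C,r,c,d[ri,ci]),3))
```

```text
scene 401.4494179745271 pos [1.42642097 0.27750754 0.87264746] fwd [-0.75214181 -0.16283725 -0.63856615]
rack 0.84 [241.9 330.8] [0.606 0.129 0.009]
cradle 0.68 [213.6 326.4] [0.488 0.091 0.012]
rear_hole 0.86 [235.1 391. ] [0.595 0.3   0.064]
rear_hole 0.18 [255.7 456.7] [0.588 0.491 0.015]
gate_front 0.91 [183.3 335.1] [ 0.309  0.086 -0.002]
holder 0.66 [206.  222.3] [ 0.518 -0.253  0.005]
punch 0.65 [217.6 325.9] [0.595 0.111 0.094]
punch 0.64 [231.3 359.1] [0.583 0.208 0.048]
punch 0.52 [225.4 338.5] [0.61  0.151 0.085]
punch 0.45 [218.7 310.5] [0.604 0.068 0.089]
funnel 0.65 [258.9 211.4] [ 0.76  -0.179  0.03 ]
hammer 0.74 [254.1 455.4] [0.576 0.489 0.009]
collar 0.44 [198.3 295.2] [0.641 0.037 0.19 ]
jaws 0.62 [247.7 177.9] [ 0.734 -0.295  0.021]
side 481.456203988887 pos [0.15360049 1.08202453 0.93623459] fwd [ 0.31406613 -0.74844613 -0.58411544]
rack 0.98 [251.3 310.7] [0.581 0.171 0.052]
cradle 0.71 [254.4 322. ] [0.554 0.155 0.038]
cradle 0.22 [188.  314.3] [0.618 0.068 0.189]
rear_hole 0.61 [283.5 290.4] [0.579 0.3   0.045]
gate_front 0.92 [206.3 322.4] [0.562 0.14  0.191]
handle 0.6 [281.2 341.3] [0.434 0.314 0.127]
holder 0.9 [193.  385.9] [ 0.488 -0.222  0.03 ]
punch 0.77 [258.  322.7] [0.545 0.17  0.04 ]
punch 0.68 [235.9 338.5] [0.547 0.051 0.029]
punch 0.65 [263.1 313.9] [0.558 0.2   0.04 ]
punch 0.53 [243.4 330. ] [0.553 0.101 0.036]
funnel 0.46 [184.8 314.8] [ 0.724 -0.168  0.03 ]
funnel 0.27 [233.8 340. ] [0.542 0.052 0.039]
funnel 0.16 [280.1 336.8] [0.447 0.311 0.122]
hammer 0.78 [354.4 259.4] [0.553 0.506 0.02 ]
collar 0.61 [241.6 385.9] [ 0.416 -0.005  0.01 ]
jaws 0.55 [171.7 334.5] [ 0.705 -0.297  0.014]
wrist 283.52135065897187 pos [ 0.22465247 -0.48202182  0.38497842] fwd [-0.29503471 -0.08416655 -0.9517723 ]
```

View pics/scene0.png

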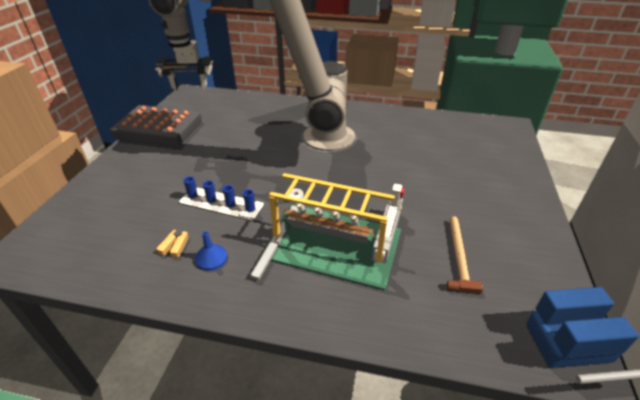

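The scene view shows the rack in the middle (about col 330, row 240) and the handle with its red button at (190, 400). The holder is at (205, 222), the funnel at (250, 210), the jaws at (243, 175), the collar in front of the rack at (195, 297) and the hammer at right.

Run:
```python
from h import *
P=[];K=[]
for n in['scene','side']:
    z=np.load(n+'0.npz');C=cam(n);im,d=z['im'],z['d']
    r,c=np.nonzero(d>0);X=unproj(C,r,c,d[r,c]);P.append(X);K.append(im[r,c])
P=np.vstack(P);K=np.vstack(K);np.savez('pc0.npz',P=P,K=K)
# birds-eye: up = +x, right = -y
o=np.argsort(P[:,2]);P=P[o];K=K[o]
s=900
u=((0.45-P[:,1])*s).astype(int);v=((0.85-P[:,0])*s).astype(int)
W,H=780,590
B=np.zeros((H,W,3),np.uint8)
m=(u>=1)&(u<W-1)&(v>=1)&(v<H-1)&(P[:,2]<.3)
for du in(0,1):
  for dv in (0,1): B[v[m]+dv-0,u[m]+du]=K[m]
cv2.imwrite('pics/bev0.png',B)
im=np.load('side0.npz')['im'];cv2.imwrite('pics/side0.png',cv2.resize(im[130:380,200:480],None,fx=2.4,fy=2.4,interpolation=cv2.INTER_CUBIC))
```

```text
(no output)
```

View pics/bev0.png

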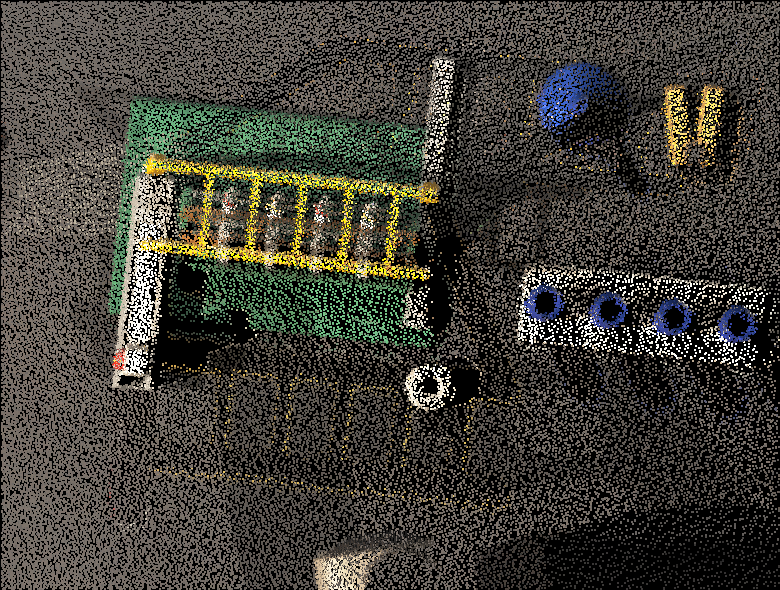

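View pics/side0.png

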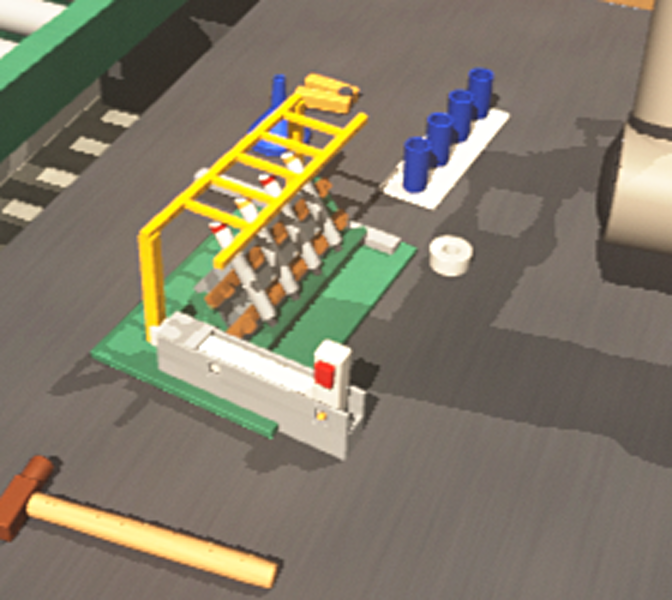

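The bird's-eye view (900 px/m, up = +x) shows four rods under the yellow gate. The handle is at bev (125, 360), the tube runs along the left side, and the collar is at (430, 385). The holder cups lie at (545..738, 302..323). The side crop shows the lock pin in the front hole at (320, 415) and the empty rear hole at (215, 367).

Run:
```python
from h import *
z=np.load('pc0.npz');P,K=z['P'],z['K'].astype(int)
b,g,r=K.T
yel=(r>120)&(g>100)&(b<90)&(P[:,2]>.183)&(P[:,2]<.2)&(P[:,0]>.4)&(P[:,0]<.8)&(P[:,1]>-.1)&(P[:,1]<.35)
Y=P[yel];print('yel',len(Y),np.median(Y[:,2]))
# front & back rail: lines in rack frame by scanning yaw for sharpest x histogram
best=max((np.sort(np.histogram(Y[:,0]*np.cos(a)+Y[:,1]*np.sin(a),np.arange(.3,.9,.004))[0])[-6:].sum(),a) for a in np.radians(np.arange(-12,2,.1)))
def line(pts):  # x = p0 + p1*y
    p=np.polyfit(pts[:,1],pts[:,0],1)
    for _ in range(5):
        e=pts[:,0]-np.polyval(p,pts[:,1]);k=abs(e)<.007;p=np.polyfit(pts[k,1],pts[k,0],1)
    return p,k.sum()
a=best[1];xr=Y[:,0]*np.cos(a)+Y[:,1]*np.sin(a);h,e=np.histogram(xr,np.arange(.3,.9,.004))
print(np.degrees(a));print([(round(e[i],3),h[i]) for i in np.nonzero(h)[0]])
for lo in(xr.min(),xr.max()-.012):
    p,n=line(Y[(xr>=lo-.002)&(xr<lo+.014)]);print('rail yaw',np.degrees(-np.arctan(p[0])),n)
yaw=a
R=lambda w:np.array([[np.cos(w),-np.sin(w)],[np.sin(w),np.cos(w)]])
Q=P[:,:2]@R(yaw)   # rack-aligned coords
yr=Y[:,:2]@R(yaw);print('yel extents x',np.percentile(yr[:,0],[1,99]),'y',np.percentile(yr[:,1],[.5,99.5]))
gr=(g>r*1.15)&(g>b*1.1)&(P[:,2]<.03)&(P[:,2]>-.005)&(P[:,0]>.4)&(P[:,0]<.8)&(P[:,1]>-.1)&(P[:,1]<.4)&(g>50)
G=Q[gr];print('green',gr.sum(),'z',np.percentile(P[gr,2],[10,50,90]),'x',np.percentile(G[:,0],[.5,1,99,99.5]),'y',np.percentile(G[:,1],[.5,1,99,99.5]))
c0=np.array([G[:,0].min(),G[:,1].max()])
t=(P[:,2]>.055)&(P[:,2]<.075)&(Q[:,1]>c0[1]-.09)&(Q[:,1]<c0[1]+.05)&(Q[:,0]>c0[0]-.15)&(Q[:,0]<c0[0]+.2)
T=Q[t];print('tube',t.sum(),'x',np.percentile(T[:,0],[1,99]),'y',np.percentile(T[:,1],[1,3,97,99]),'z',np.percentile(P[t,2],[50,90]))
print(np.histogram(T[:,1],np.arange(T[:,1].min(),T[:,1].max(),.004)))
hd=(P[:,2]>.09)&(P[:,2]<.14)&(Q[:,1]>c0[1]-.09)&(Q[:,1]<c0[1]+.05)&(Q[:,0]<c0[0]+.02)&(Q[:,0]>c0[0]-.2)
H=P[hd];ht=H[:,2]>.121
print('handle',hd.sum(),H[ht].mean(0),ht.sum(),'rackaligned x',np.percentile(Q[hd][ht][:,0],[2,50,98]),'y',np.percentile(Q[hd][ht][:,1],[2,50,98]))
np.save('yaw.npy',yaw)
# holder
w=(P[:,1]<-.1)&(P[:,1]>-.5)&(P[:,0]>.38)&(P[:,0]<.62)
cup=w&(b>1.5*r)&(P[:,2]>.07)&(P[:,2]<.085);print('cups',cup.sum())
base=w&(P[:,2]>.004)&(P[:,2]<.014)&(r>120)
from cv2 import minAreaRect
print('base',base.sum(),minAreaRect((P[base,:2]*1000).astype(np.float32)))
np.save('cup.npy',P[cup])
```

```text
yel 1735 0.18944237986286772
-5.800000000000023
[(np.float64(0.536), np.int64(43)), (np.float64(0.54), np.int64(192)), (np.float64(0.544), np.int64(107)), (np.float64(0.548), np.int64(193)), (np.float64(0.552), np.int64(100)), (np.float64(0.556), np.int64(29)), (np.float64(0.56), np.int64(24)), (np.float64(0.564), np.int64(29)), (np.float64(0.568), np.int64(26)), (np.float64(0.572), np.int64(21)), (np.float64(0.576), np.int64(25)), (np.float64(0.58), np.int64(24)), (np.float64(0.584), np.int64(30)), (np.float64(0.588), np.int64(25)), (np.float64(0.592), np.int64(24)), (np.float64(0.596), np.int64(23)), (np.float64(0.6), np.int64(19)), (np.float64(0.604), np.int64(23)), (np.float64(0.608), np.int64(26)), (np.float64(0.612), np.int64(18)), (np.float64(0.616), np.int64(24)), (np.float64(0.62), np.int64(19)), (np.float64(0.624), np.int64(26)), (np.float64(0.628), np.int64(171)), (np.float64(0.632), np.int64(131)), (np.float64(0.636), np.int64(137)), (np.float64(0.64), np.int64(212)), (np.float64(0.644), np.int64(14))]
rail yaw -5.79618145594874 522
rail yaw -5.756811849180419 494
yel ext
[... 231 characters left out ...]
8051] y [0.30484565 0.30906161 0.36433384 0.36544376] z [0.06297512 0.06831101]
(array([  7,   2,   5,  17,  45,   5,   0,  38, 179,  98, 104, 116, 144,
       153, 183, 185, 104, 290]), array([0.29164217, 0.29564217, 0.29964217, 0.30364217, 0.30764217,
       0.31164217, 0.31564217, 0.31964217, 0.32364217, 0.32764217,
       0.33164217, 0.33564217, 0.33964217, 0.34364217, 0.34764217,
       0.35164217, 0.35564217, 0.35964217, 0.36364217]))
handle 392 [0.44970371 0.3023151  0.12528926] 161 rackaligned x [0.4014514  0.41689994 0.43301985] y [0.33206476 0.34631868 0.36329219]
cups 406
base 1333 ((506.4272155761719, -308.49456787109375), (393.00665283203125, 215.48583984375), 87.38409423828125)
```

```bash
cat >> h.py <<'E'
from scipy.optimize import least_squares
YAW=np.radians(-5.8)
def R2(w): return np.array([[np.cos(w),-np.sin(w)],[np.sin(w),np.cos(w)]])
def holder(tag='',cams=('scene','side'),new=True):
    out=[]
    for n in cams:
        C=cam(n);im,d=read_camera(n)
        P=cloud(C,d);r,c=np.nonzero(d>0);b,g,rr=im[r,c].astype(int).T
        m=(b>1.4*rr)&(b>40)&(P[:,2]>.071)&(P[:,2]<.086)&(P[:,1]<-.05)&(P[:,1]>-.55)&(P[:,0]>.35)&(P[:,0]<.68)
        out.append(P[m])
    Q=np.vstack(out)[:,:2]
    base=np.array([[0,-.108],[0,-.036],[0,.036],[0,.108]])
    def f(p):
        ctr=base@R2(p[2]).T+p[:2]
        return np.abs(np.linalg.norm(Q[:,None]-ctr,axis=2)-.0158).min(1)
    best=None
    for w in np.radians([-25,-15,-6,3,12]):
        s=least_squares(f,[*np.median(Q,0),w],loss='soft_l1',f_scale=.003)
        for dy in(0,.072,-.072):
            s2=least_squares(f,s.x+[*(R2(s.x[2])@[0,dy]),0],loss='soft_l1',f_scale=.003)
            # need all cups supported
            if best is None or s2.cost<best.cost: best=s2
    p=best.x;ctr=base@R2(p[2]).T+p[:2]
    k=np.linalg.norm(Q[:,None]-ctr,axis=2).argmin(1)
    print('holder',np.round(p,4),'n',len(Q),'rms',np.sqrt(np.mean(f(p)**2)).round(4),'per cup',np.bincount(k,minlength=4));print(np.round(ctr,4))
    return p,ctr
E
python3 - <<'E'
from h import *
holder()
z=np.load('pc0.npz');P,K=z['P'],z['K'].astype(int)
Q=P.copy();Q[:,:2]=P[:,:2]@R2(YAW)
s,c=np.sin(np.radians(32)),np.cos(np.radians(32))
for y0 in(-.078,-.026,.026,.078):
    X=Q-[.539,.180+y0,.035]
    al=X[:,0]*s+X[:,2]*c; pe=X[:,0]*c-X[:,2]*s
    m=(al>.10)&(al<.15)&(abs(pe)<.03)&(abs(X[:,1])<.016)
    b,g,r=K[m].T;k=~((r>1.6*b)&(g>1.3*b))
    A=np.c_[al,pe,X[:,1]][m][k]
    print(y0,len(A),'al max',np.percentile(A[:,0],[90,98]),'pe',np.percentile(A[:,1],[5,50,95]).round(4),'y',np.percentile(A[:,2],[5,50,95]).round(4))
    f=lambda p:np.hypot(A[:,1]-p[0],A[:,2]-p[1])-.009
    q=least_squares(f,[0,0],loss='soft_l1',f_scale=.002);print('   fit',q.x.round(4))
E
```

```text
holder [ 0.5016 -0.262  -0.1106] n 380 rms 0.0028 per cup [ 91  91  96 102]
[[ 0.4896 -0.3693]
 [ 0.4976 -0.2978]
 [ 0.5055 -0.2262]
 [ 0.5135 -0.1547]]
-0.078 86 al max [0.13786022 0.1406409 ] pe [-0.0109 -0.0004  0.007 ] y [-0.0071  0.0012  0.0071]
   fit [-0.0027 -0.0027]
-0.026 96 al max [0.13866627 0.14054377] pe [-0.0118 -0.0017  0.007 ] y [-0.0078  0.0018  0.0077]
   fit [-0.0027 -0.0021]
0.026 89 al max [0.13852113 0.14140483] pe [-0.0108 -0.0004  0.0075] y [-0.0081  0.0023  0.0065]
   fit [-0.0022 -0.003 ]
0.078 103 al max [0.13798062 0.14006248] pe [-0.0107 -0.0007  0.0077] y [-0.0077  0.002   0.0067]
   fit [-0.002 -0.003]
```

```bash
cat >> h.py <<'E'
def tool(yaw,tilt=0):  # tool down with closing along rack y; tilt>0: tool points outward (+x of tool)
    return Ro.from_euler('z',yaw).as_matrix()@Ro.from_euler('y',-tilt).as_matrix()@np.diag([1.,-1,-1])
def rows(*tg):  # targets (pos, R) -> fractions from the present pose
    p,R=pose()
    for t,Rt in tg:
        d=R.T@(np.asarray(t)-p)/.75; w=Ro.from_matrix(R.T@Rt).as_rotvec()/(np.pi/4)
        print('{"x":%.4f,"y":%.4f,"z":%.4f,"rx":%.3f,"ry":%.3f,"rz":%.3f}'%(*d,*w), 'rows', np.ceil(np.linalg.norm(d)*.75/.0417), np.ceil(np.degrees(np.linalg.norm(w)*np.pi/4)/7.16))
def rk(x,y): return R2(YAW)@[x,y]   # rack-aligned -> world xy
E
python3 - <<'E'
from h import *
h=rk(.417,.344);print(h);T=tool(YAW)
rows(([.42,-.12,.30],T),([*h,.21],T))
E
```

```text
[0.44962862 0.30009849]
{"x":0.4943,"y":-0.3921,"z":-0.0977,"rx":0.000,"ry":0.000,"rz":0.484} rows 12.0 4.0
{"x":0.6865,"y":-0.9197,"z":0.0222,"rx":0.000,"ry":0.000,"rz":0.484} rows 21.0 4.0
```

Request:
{"api": "step_arm", "payload": {
  "steps": [
    {"x":0.494,"y":-0.392,"z":-0.098,"rz":0.484,"claw":1},
    {"x":0.494,"y":-0.392,"z":-0.098,"rz":0.484,"claw":1},
    {"x":0.494,"y":-0.392,"z":-0.098,"rz":0.484,"claw":1},
    {"x":0.494,"y":-0.392,"z":-0.098,"rz":0.484,"claw":1},
    {"x":0.494,"y":-0.392,"z":-0.098,"rz":0.484,"claw":1},
    {"x":0.494,"y":-0.392,"z":-0.098,"rz":0.484,"claw":1},
    {"x":0.494,"y":-0.392,"z":-0.098,"rz":0.484,"claw":1},
    {"x":0.494,"y":-0.392,"z":-0.098,"rz":0.484,"claw":1},
    {"x":0.494,"y":-0.392,"z":-0.098,"rz":0.484,"claw":1},
    {"x":0.494,"y":-0.392,"z":-0.098,"rz":0.484,"claw":1},
    {"x":0.494,"y":-0.392,"z":-0.098,"rz":0.484,"claw":1},
    {"x":0.494,"y":-0.392,"z":-0.098,"rz":0.484,"claw":1}
  ]
}}

```text
$.steps[0]: bad value
```

Run:
```python
from h import *
h=rk(.417,.344);T=tool(YAW);print(pose()[0])
rows(([*h,.2],T))
```

```text
[ 0.14447724 -0.50473637  0.22673982]
{"x":0.6865,"y":-0.9197,"z":0.0356,"rx":0.000,"ry":0.000,"rz":0.484} rows 21.0 4.0
```

Request:
{"api": "step_arm", "payload": {
  "steps": [
    {"x":0.494,"y":-0.392,"z":-0.098,"rx":0,"ry":0,"rz":0.484,"claw":0.9},
    {"x":0.494,"y":-0.392,"z":-0.098,"rx":0,"ry":0,"rz":0.484,"claw":0.9},
    {"x":0.494,"y":-0.392,"z":-0.098,"rx":0,"ry":0,"rz":0.484,"claw":0.9},
    {"x":0.494,"y":-0.392,"z":-0.098,"rx":0,"ry":0,"rz":0.484,"claw":0.9},
    {"x":0.494,"y":-0.392,"z":-0.098,"rx":0,"ry":0,"rz":0.484,"claw":0.9},
    {"x":0.494,"y":-0.392,"z":-0.098,"rx":0,"ry":0,"rz":0.484,"claw":0.9},
    {"x":0.494,"y":-0.392,"z":-0.098,"rx":0,"ry":0,"rz":0.484,"claw":0.9},
    {"x":0.494,"y":-0.392,"z":-0.098,"rx":0,"ry":0,"rz":0.484,"claw":0.9},
    {"x":0.494,"y":-0.392,"z":-0.098,"rx":0,"ry":0,"rz":0.484,"claw":0.9},
    {"x":0.494,"y":-0.392,"z":-0.098,"rx":0,"ry":0,"rz":0.484,"claw":0.9},
    {"x":0.494,"y":-0.392,"z":-0.098,"rx":0,"ry":0,"rz":0.484,"claw":0.9},
    {"x":0.494,"y":-0.392,"z":-0.098,"rx":0,"ry":0,"rz":0.484,"claw":0.9}
  ]
}}

```text
time: 3.2
tool_pos: [0.4214, -0.117, 0.3011]
tool_rot: [-3.141, -0.002, -0.099]
contact_force: [0.2, 0.8, 0.3]
opening: 0.0874
grip_force: 0.0
```

Run:
```python
from h import *
h=rk(.417,.344);T=tool(YAW);print(pose()[0])
rows(([*h,.2],T))
```

```text
[ 0.42144107 -0.11700061  0.30114527]
{"x":-0.0179,"y":-0.5571,"z":0.1351,"rx":-0.001,"ry":-0.003,"rz":0.003} rows 11.0 1.0
```

Request:
{"api": "step_arm", "payload": {
  "steps": [
    {"x":-0.018,"y":-0.557,"z":0.1,"rx":0,"ry":-0.003,"rz":0.003,"claw":0.9},
    {"x":-0.018,"y":-0.557,"z":0.1,"rx":0,"ry":-0.003,"rz":0.003,"claw":0.9},
    {"x":-0.018,"y":-0.557,"z":0.1,"rx":0,"ry":-0.003,"rz":0.003,"claw":0.9},
    {"x":-0.018,"y":-0.557,"z":0.1,"rx":0,"ry":-0.003,"rz":0.003,"claw":0.9},
    {"x":-0.018,"y":-0.557,"z":0.1,"rx":0,"ry":-0.003,"rz":0.003,"claw":0.9},
    {"x":-0.018,"y":-0.557,"z":0.1,"rx":0,"ry":-0.003,"rz":0.003,"claw":0.9},
    {"x":-0.018,"y":-0.557,"z":0.1,"rx":0,"ry":-0.003,"rz":0.003,"claw":0.9},
    {"x":-0.018,"y":-0.557,"z":0.1,"rx":0,"ry":-0.003,"rz":0.003,"claw":0.9},
    {"x":-0.018,"y":-0.557,"z":0.1,"rx":0,"ry":-0.003,"rz":0.003,"claw":0.9},
    {"x":-0.018,"y":-0.557,"z":0.1,"rx":0,"ry":-0.003,"rz":0.003,"claw":0.9},
    {"x":-0.018,"y":-0.557,"z":0.135,"rx":0,"ry":-0.003,"rz":0.003,"claw":0.9},
    {"x":-0.018,"y":-0.557,"z":0.135,"rx":0,"ry":-0.003,"rz":0.003,"claw":0.9}
  ]
}}

```text
time: 4.2
tool_pos: [0.4461, 0.2986, 0.1944]
tool_rot: [3.138, 0.009, -0.1]
contact_force: [-0.7, -0.6, -1.4]
opening: 0.0874
grip_force: 0.0
```

Run:
```python
from h import *
C=cam('wrist');im,d=read_camera('wrist')
h=rk(.417,.344);T=tool(YAW);print(pose()[0])
rows(([*h,.088],T))
P=cloud(C,d);r,c=np.nonzero(d>0);Q=P.copy();Q[:,:2]=P[:,:2]@R2(YAW)
m=(P[:,2]>.12)&(P[:,2]<.135)&(abs(Q[:,0]-.417)<.04)&(abs(Q[:,1]-.344)<.04)
print(m.sum(),np.percentile(Q[m],[1,50,99],axis=0))
# side-face slices
m=(P[:,2]>.09)&(P[:,2]<.135)&(abs(Q[:,0]-.417)<.04)&(abs(Q[:,1]-.344)<.04);print(np.percentile(Q[m],[1,50,99],axis=0))
cv2.imwrite('pics/w1.png',im)
```

```text
[0.44684908 0.29723739 0.19650039]
{"x":0.0044,"y":-0.0046,"z":0.1446,"rx":0.004,"ry":0.009,"rz":0.000} rows 3.0 1.0
1073 [[0.40226508 0.33131945 0.12006254]
 [0.41767068 0.34420032 0.1268163 ]
 [0.43104546 0.36217232 0.12841881]]
[[0.40236162 0.3313185  0.09345363]
 [0.42108561 0.34582767 0.12626065]
 [0.43123662 0.3633213  0.12834391]]
```

View pics/w1.png

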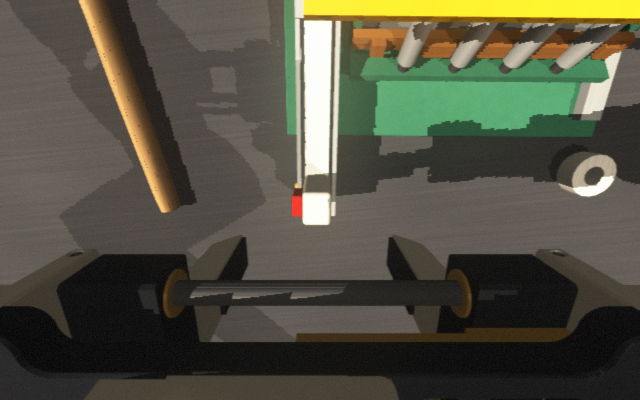

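The wrist view shows the handle block at (207, 316) with its red button on the left at (203, 297). It lies between the open fingers, and the measured centre agrees with the earlier fit.

Request:
{"api": "step_arm", "payload": {
  "steps": [
    {"x":0.0044,"y":-0.0046,"z":0.05,"rx":0.004,"ry":0.009,"rz":0,"claw":0.9},
    {"x":0.0044,"y":-0.0046,"z":0.1,"rx":0.004,"ry":0.009,"rz":0,"claw":0.9},
    {"x":0.0044,"y":-0.0046,"z":0.1446,"rx":0.004,"ry":0.009,"rz":0,"claw":0.9},
    {"x":0.0044,"y":-0.0046,"z":0.1446,"rx":0.004,"ry":0.009,"rz":0,"claw":0.9},
    {"x":0.0044,"y":-0.0046,"z":0.1446,"rx":0.004,"ry":0.009,"rz":0,"claw":0.9}
  ],
  "squeeze": 20
}}

```text
time: 4.67
tool_pos: [0.4521, 0.2988, 0.0909]
tool_rot: [-3.14, -0.003, -0.105]
contact_force: [0.5, 0.4, 0.7]
opening: 0.0875
grip_force: 0.0
```

Run:
```python
from h import *
h=rk(.417,.3437);T=tool(YAW);print(pose()[0])
rows(([*h,.088],T))
```

```text
[0.45208632 0.29878524 0.09088555]
{"x":-0.0035,"y":-0.0010,"z":0.0038,"rx":-0.002,"ry":-0.004,"rz":-0.005} rows 1.0 1.0
```

Request:
{"api": "step_arm", "payload": {
  "steps": [
    {"x":-0.003,"y":-0.001,"z":0.003,"rx":0,"ry":0,"rz":0,"claw":0.9},
    {"x":-0.003,"y":-0.001,"z":0.003,"rx":0,"ry":0,"rz":0,"claw":0.9},
    {"x":-0.003,"y":-0.001,"z":0.003,"rx":0,"ry":0,"rz":0,"claw":-0.7},
    {"x":-0.003,"y":-0.001,"z":0.003,"rx":0,"ry":0,"rz":0,"claw":-0.7},
    {"x":-0.003,"y":-0.001,"z":0.003,"rx":0,"ry":0,"rz":0,"claw":-0.7},
    {"x":-0.003,"y":-0.001,"z":0.003,"rx":0,"ry":0,"rz":0,"claw":-0.7},
    {"x":-0.003,"y":-0.001,"z":0.003,"rx":0,"ry":0,"rz":0,"claw":-0.7},
    {"x":-0.003,"y":-0.001,"z":0.003,"rx":0,"ry":0,"rz":0,"claw":-0.7},
    {"x":-0.003,"y":-0.001,"z":0.003,"rx":0,"ry":0,"rz":0,"claw":-0.7},
    {"x":-0.003,"y":-0.001,"z":0.003,"rx":0,"ry":0,"rz":0,"claw":-0.7},
    {"x":-0.003,"y":-0.001,"z":0.003,"rx":0,"ry":0,"rz":0,"claw":-0.7}
  ],
  "squeeze": 20
}}

```text
time: 5.58
tool_pos: [0.4499, 0.3013, 0.0882]
tool_rot: [-3.138, -0.005, -0.104]
contact_force: [1.1, 2.7, -1.0]
opening: 0.0316
grip_force: 1.7
```

Run:
```python
from h import *
s=robot.observe();p,R=pose();print(p,s['contact_force'],s['opening'],s['grip_force'])
t=p.copy();t[:2]+=R2(YAW)@[.130,0]
rows((t,R))
```

```text
[0.44990737 0.3013208  0.08815709] [ 1.14187328  2.72600801 -1.0388273 ] 0.031577043482344566 1.7465386167168617
{"x":0.1733,"y":-0.0005,"z":0.0008,"rx":0.000,"ry":0.000,"rz":0.000} rows 4.0 0.0
```

Still closing; give it more time.

Request:
{"api": "step_arm", "payload": {
  "steps": [
    {"x":0,"y":0,"z":0,"rx":0,"ry":0,"rz":0,"claw":-0.7},
    {"x":0,"y":0,"z":0,"rx":0,"ry":0,"rz":0,"claw":-0.7},
    {"x":0,"y":0,"z":0,"rx":0,"ry":0,"rz":0,"claw":-0.7},
    {"x":0,"y":0,"z":0,"rx":0,"ry":0,"rz":0,"claw":-0.7},
    {"x":0,"y":0,"z":0,"rx":0,"ry":0,"rz":0,"claw":-0.7},
    {"x":0,"y":0,"z":0,"rx":0,"ry":0,"rz":0,"claw":-0.7}
  ]
}}

```text
time: 6.08
tool_pos: [0.4495, 0.2987, 0.0881]
tool_rot: [3.141, -0.003, -0.104]
contact_force: [-0.7, -9.8, 3.1]
opening: 0.0239
grip_force: 20.0
```

Run:
```python
from h import *
s=robot.observe();p,R=pose();print(p,s['contact_force'],s['opening'],s['grip_force'])
t=p.copy();t[:2]+=R2(YAW)@[.130,0]
rows((t,R))
```

```text
[0.44945504 0.29866225 0.08805536] [-0.69523847 -9.837347    3.12171019] 0.023877206670266785 19.9811031203717
{"x":0.1733,"y":-0.0004,"z":0.0006,"rx":0.000,"ry":0.000,"rz":0.000} rows 4.0 0.0
```

Request:
{"api": "step_arm", "payload": {
  "steps": [
    {"x":0.02,"y":0,"z":0,"rx":0,"ry":0,"rz":0,"claw":-0.7},
    {"x":0.05,"y":0,"z":0,"rx":0,"ry":0,"rz":0,"claw":-0.7},
    {"x":0.08,"y":0,"z":0,"rx":0,"ry":0,"rz":0,"claw":-0.7},
    {"x":0.11,"y":0,"z":0,"rx":0,"ry":0,"rz":0,"claw":-0.7},
    {"x":0.14,"y":0,"z":0,"rx":0,"ry":0,"rz":0,"claw":-0.7},
    {"x":0.16,"y":0,"z":0,"rx":0,"ry":0,"rz":0,"claw":-0.7},
    {"x":0.1733,"y":0,"z":0,"rx":0,"ry":0,"rz":0,"claw":-0.7},
    {"x":0.1733,"y":0,"z":0,"rx":0,"ry":0,"rz":0,"claw":-0.7},
    {"x":0.1733,"y":0,"z":0,"rx":0,"ry":0,"rz":0,"claw":-0.7},
    {"x":0.1733,"y":0,"z":0,"rx":0,"ry":0,"rz":0,"claw":-0.7},
    {"x":0.1733,"y":0,"z":0,"rx":0,"ry":0,"rz":0,"claw":-0.7}
  ]
}}

```text
time: 7.0
tool_pos: [0.5793, 0.2846, 0.0881]
tool_rot: [3.14, -0.004, -0.105]
contact_force: [1.7, -10.0, -0.5]
opening: 0.0241
grip_force: 20.0
```

Run:
```python
from h import *
s=robot.observe();p,R=pose();p0=np.array([0.44945504,0.29866225])
print(p,s['contact_force'],s['opening'],R2(YAW).T@(p[:2]-p0))
im,d=read_camera('side');cv2.imwrite('pics/s1.png',cv2.resize(im[160:360,220:440],None,fx=3,fy=3))
C=cam('side')
for l in nets.landmark_of('side','rear_hole'):print(l)
```

```text
[0.57931004 0.28460319 0.08809245] [ 1.6780926  -9.95508515 -0.4862523 ] 0.024061701009075866 [ 0.13061099 -0.00086443]
{'pixel': [281.6, 288.0], 'conf': 0.74}
{'pixel': [168.6, 336.6], 'conf': 0.61}
```

Request:
{"api": "step_arm", "payload": {
  "steps": [
    {"x":0,"y":0,"z":0,"rx":0,"ry":0,"rz":0,"claw":0.5},
    {"x":0,"y":0,"z":0,"rx":0,"ry":0,"rz":0,"claw":0.5},
    {"x":0,"y":0,"z":0,"rx":0,"ry":0,"rz":0,"claw":0.5},
    {"x":0,"y":0,"z":0,"rx":0,"ry":0,"rz":0,"claw":0.5},
    {"x":0,"y":0,"z":0,"rx":0,"ry":0,"rz":0,"claw":0.5},
    {"x":0,"y":0,"z":0,"rx":0,"ry":0,"rz":0,"claw":0.5},
    {"x":0,"y":0,"z":-0.06,"rx":0,"ry":0,"rz":0,"claw":0.5},
    {"x":0,"y":0,"z":-0.12,"rx":0,"ry":0,"rz":0,"claw":0.5},
    {"x":0,"y":0,"z":-0.18,"rx":0,"ry":0,"rz":0,"claw":0.5},
    {"x":0,"y":0,"z":-0.24,"rx":0,"ry":0,"rz":0,"claw":0.5},
    {"x":0,"y":0,"z":-0.24,"rx":0,"ry":0,"rz":0,"claw":0.5}
  ]
}}

```text
time: 8.02
tool_pos: [0.5799, 0.2877, 0.2768]
tool_rot: [-3.134, -0.015, -0.104]
contact_force: [0.4, 0.8, 1.2]
opening: 0.0687
grip_force: 0.0
```

Run:
```python
from h import *
s=robot.observe();p,R=pose();print(p,s['contact_force'])
im,d=read_camera('side');cv2.imwrite('pics/s1.png',cv2.resize(im[160:360,220:440],None,fx=3,fy=3,interpolation=cv2.INTER_CUBIC))
C=cam('side');P=cloud(C,d);Q=P.copy();Q[:,:2]=P[:,:2]@R2(YAW)
m=(P[:,2]>.12)&(P[:,2]<.132)&(abs(Q[:,0]-.547)<.04)&(abs(Q[:,1]-.344)<.04)
print(m.sum(),np.percentile(Q[m],[2,50,98],axis=0))
z=np.load('side0.npz')['d'];P=cloud(C,z);Q=P.copy();Q[:,:2]=P[:,:2]@R2(YAW)
m=(P[:,2]>.12)&(P[:,2]<.132)&(abs(Q[:,0]-.417)<.04)&(abs(Q[:,1]-.344)<.04)
print(m.sum(),np.percentile(Q[m],[2,50,98],axis=0))
holder()
```

```text
[0.57988864 0.28768169 0.27680214] [0.38032539 0.79984651 1.20112968]
99 [[0.53089309 0.33168526 0.12080311]
 [0.54484673 0.34721316 0.12513586]
 [0.56052051 0.36121368 0.12940449]]
121 [[0.40121784 0.33245053 0.1200339 ]
 [0.41589943 0.34880089 0.12525186]
 [0.42934088 0.36636817 0.12857271]]
holder [ 0.5019 -0.2622 -0.1105] n 375 rms 0.0025 per cup [93 92 98 92]
[[ 0.49   -0.3696]
 [ 0.498  -0.298 ]
 [ 0.5059 -0.2265]
 [ 0.5138 -0.1549]]
```

View pics/s1.png

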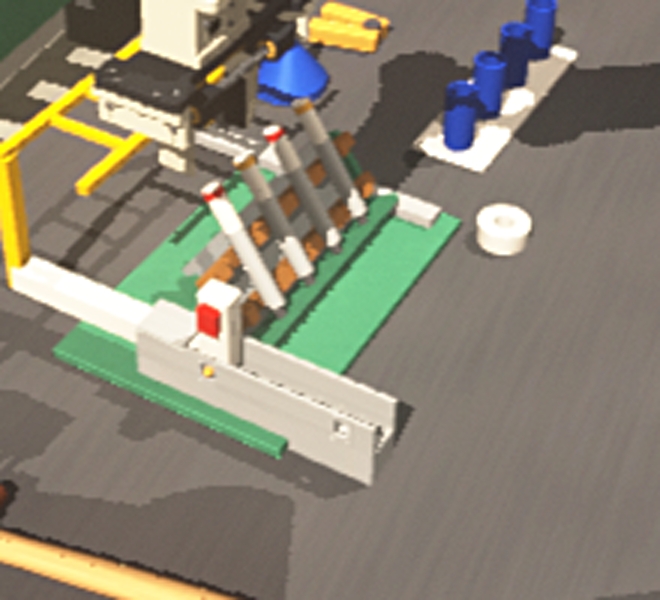

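The side crop shows the gate slid back, the brass pin in the rear hole at (370, 208) and the front hole empty at (430, 340). The red button is out, and four rods lie free in the rack.

```bash
cat >> h.py <<'E'
S32,C32=np.sin(np.radians(32)),np.cos(np.radians(32))
def pick(lane,s=.115,up=0):
    G=np.r_[rk(.536+s*S32,.179+lane),.035+s*C32+up]; return G-[0,0,.019],tool(YAW)
def place(xy,s=.115,up=0,tilt=32,yaw=YAW):
    T=tool(yaw,np.radians(tilt)); G=np.r_[xy,.008+s+up]; return G+.019*T[:,2],T
E
python3 - <<'E'
from h import *
print(pick(-.078))
rows(pick(-.078,up=.1),pick(-.078))
E
```

```text
(array([0.60409149, 0.04015833, 0.11352553]), array([[ 0.99488071, -0.1010563 ,  0.        ],
       [-0.1010563 , -0.99488071,  0.        ],
       [ 0.        ,  0.        , -1.        ]]))
{"x":0.0674,"y":0.3244,"z":0.0749,"rx":-0.005,"ry":-0.010,"rz":-0.003} rows 7.0 1.0
{"x":0.0664,"y":0.3249,"z":0.2082,"rx":-0.005,"ry":-0.010,"rz":-0.003} rows 8.0 1.0
```

Request:
{"api": "step_arm", "payload": {
  "steps": [
    {"x":0.067,"y":0.324,"z":0.02,"rx":-0.005,"ry":-0.01,"rz":-0.003,"claw":-0.22},
    {"x":0.067,"y":0.324,"z":0.02,"rx":-0.005,"ry":-0.01,"rz":-0.003,"claw":-0.22},
    {"x":0.067,"y":0.324,"z":0.02,"rx":-0.005,"ry":-0.01,"rz":-0.003,"claw":-0.22},
    {"x":0.067,"y":0.324,"z":0.02,"rx":-0.005,"ry":-0.01,"rz":-0.003,"claw":-0.22},
    {"x":0.067,"y":0.324,"z":0.02,"rx":-0.005,"ry":-0.01,"rz":-0.003,"claw":-0.22},
    {"x":0.067,"y":0.324,"z":0.06,"rx":-0.005,"ry":-0.01,"rz":-0.003,"claw":-0.22},
    {"x":0.067,"y":0.324,"z":0.075,"rx":-0.005,"ry":-0.01,"rz":-0.003,"claw":-0.22},
    {"x":0.067,"y":0.324,"z":0.075,"rx":-0.005,"ry":-0.01,"rz":-0.003,"claw":-0.22},
    {"x":0.067,"y":0.324,"z":0.075,"rx":-0.005,"ry":-0.01,"rz":-0.003,"claw":-0.22},
    {"x":0.067,"y":0.324,"z":0.075,"rx":-0.005,"ry":-0.01,"rz":-0.003,"claw":-0.22}
  ]
}}

```text
time: 9.0
tool_pos: [0.6033, 0.0414, 0.2121]
tool_rot: [3.141, 0.004, -0.1]
contact_force: [1.4, 0.9, 0.4]
opening: 0.0359
grip_force: 0.0
```

Run:
```python
from h import *
C=cam('wrist');im,d=read_camera('wrist');print(pose()[0])
P=cloud(C,d);Q=P.copy();Q[:,:2]=P[:,:2]@R2(YAW)
for y0 in(-.078,-.026,.026,.078):
    X=Q-[.536,.179+y0,.035]
    al=X[:,0]*S32+X[:,2]*C32; pe=X[:,0]*C32-X[:,2]*S32
    m=(al>.08)&(al<.145)&(abs(pe)<.02)&(abs(X[:,1])<.018)
    A=np.c_[al,pe,X[:,1]][m]
    if len(A)<20:print(y0,len(A));continue
    q=least_squares(lambda p:np.hypot(A[:,1]-p[0],A[:,2]-p[1])-.009,[0,0],loss='soft_l1',f_scale=.002)
    print(y0,len(A),np.percentile(A,[3,50,97],axis=0).round(4).tolist(),q.x.round(4))
rows(pick(-.078))
cv2.imwrite('pics/w2.png',im)
```

```text
[0.60360731 0.04164854 0.21277731]
-0.078 597 [[0.0865, -0.0099, -0.0104], [0.139, -0.0048, -0.0024], [0.1407, 0.0061, 0.0056]] [-0.0007 -0.0025]
-0.026 684 [[0.0861, -0.0095, -0.0113], [0.1388, -0.0038, -0.0052], [0.1409, 0.0062, 0.0042]] [-0.0005 -0.0024]
0.026 900 [[0.0847, -0.0092, -0.0115], [0.1336, -0.0028, -0.0076], [0.141, 0.0065, 0.0034]] [-0.0002 -0.0023]
0.078 1147 [[0.0832, -0.0088, -0.0117], [0.128, -0.0021, -0.0086], [0.1411, 0.007, 0.003]] [ 0.0001 -0.0024]
{"x":0.0011,"y":0.0018,"z":0.1323,"rx":0.001,"ry":0.003,"rz":0.002} rows 3.0 1.0
```

View pics/w2.png

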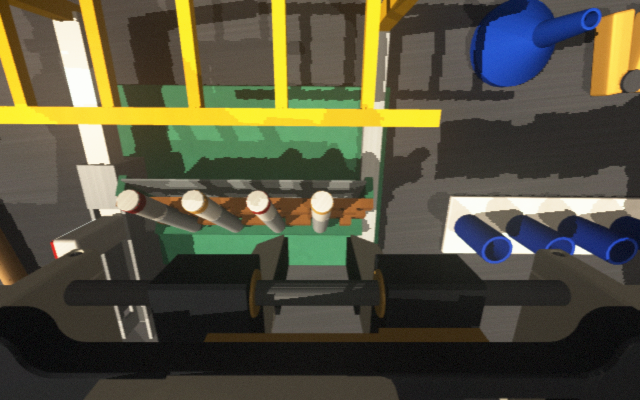

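The wrist view shows the four heads at row ~200 (cols 130, 195, 260, 322), with the rightmost lane between the fingers. The gate rail at row 117 is well clear.

Request:
{"api": "step_arm", "payload": {
  "steps": [
    {"x":0.001,"y":0.0045,"z":0.04,"rx":0.001,"ry":0.003,"rz":0.002,"claw":-0.22},
    {"x":0.001,"y":0.0045,"z":0.08,"rx":0.001,"ry":0.003,"rz":0.002,"claw":-0.22},
    {"x":0.001,"y":0.0045,"z":0.12,"rx":0.001,"ry":0.003,"rz":0.002,"claw":-0.22},
    {"x":0.001,"y":0.0045,"z":0.132,"rx":0.001,"ry":0.003,"rz":0.002,"claw":-0.22},
    {"x":0.001,"y":0.0045,"z":0.132,"rx":0.001,"ry":0.003,"rz":0.002,"claw":-0.22},
    {"x":0.001,"y":0.0045,"z":0.132,"rx":0.001,"ry":0.003,"rz":0.002,"claw":-0.9},
    {"x":0.001,"y":0.0045,"z":0.132,"rx":0.001,"ry":0.003,"rz":0.002,"claw":-0.9},
    {"x":0.001,"y":0.0045,"z":0.132,"rx":0.001,"ry":0.003,"rz":0.002,"claw":-0.9},
    {"x":0.001,"y":0.0045,"z":0.132,"rx":0.001,"ry":0.003,"rz":0.002,"claw":-0.9},
    {"x":0.001,"y":0.0045,"z":0.132,"rx":0.001,"ry":0.003,"rz":0.002,"claw":-0.9},
    {"x":0.001,"y":0.0045,"z":0.132,"rx":0.001,"ry":0.003,"rz":0.002,"claw":-0.9},
    {"x":0.001,"y":0.0045,"z":0.132,"rx":0.001,"ry":0.003,"rz":0.002,"claw":-0.9}
  ],
  "squeeze": 45
}}

```text
time: 10.05
tool_pos: [0.6048, 0.0369, 0.1151]
tool_rot: [-3.141, -0.003, -0.103]
contact_force: [0.1, 1.1, 6.3]
opening: 0.0174
grip_force: 45.0
```

Run:
```python
from h import *
print(robot.observe()['contact_force'],robot.observe()['grip_force'])
p,R=pose()
rows((p+[0,0,.15],R),place([.49,-.3696],up=.11))
```

```text
[0.09739254 1.13032604 6.29894004] 44.99864995479584
{"x":0.0007,"y":-0.0001,"z":-0.2000,"rx":0.000,"ry":0.000,"rz":0.000} rows 4.0 0.0
{"x":-0.0824,"y":0.5548,"z":-0.1364,"rx":-0.000,"ry":0.707,"rz":-0.003} rows 11.0 5.0
```

Request:
{"api": "step_arm", "payload": {
  "steps": [
    {"x":0,"y":0,"z":-0.03,"rx":0,"ry":0,"rz":0,"claw":-0.9},
    {"x":0,"y":0,"z":-0.07,"rx":0,"ry":0,"rz":0,"claw":-0.9},
    {"x":0,"y":0,"z":-0.12,"rx":0,"ry":0,"rz":0,"claw":-0.9},
    {"x":0,"y":0,"z":-0.17,"rx":0,"ry":0,"rz":0,"claw":-0.9},
    {"x":-0.082,"y":0.555,"z":-0.2,"rx":0,"ry":0,"rz":0,"claw":-0.9},
    {"x":-0.082,"y":0.555,"z":-0.2,"rx":0,"ry":0.15,"rz":0,"claw":-0.9},
    {"x":-0.082,"y":0.555,"z":-0.2,"rx":0,"ry":0.3,"rz":0,"claw":-0.9},
    {"x":-0.082,"y":0.555,"z":-0.2,"rx":0,"ry":0.45,"rz":0,"claw":-0.9},
    {"x":-0.082,"y":0.555,"z":-0.2,"rx":0,"ry":0.55,"rz":0,"claw":-0.9},
    {"x":-0.082,"y":0.555,"z":-0.2,"rx":0,"ry":0.65,"rz":-0.003,"claw":-0.9},
    {"x":-0.082,"y":0.555,"z":-0.18,"rx":0,"ry":0.707,"rz":-0.003,"claw":-0.9},
    {"x":-0.082,"y":0.555,"z":-0.18,"rx":0,"ry":0.707,"rz":-0.003,"claw":-0.9}
  ]
}}

```text
time: 11.05
tool_pos: [0.5205, -0.28, 0.2507]
tool_rot: [3.141, -0.556, -0.101]
contact_force: [1.7, 0.7, -2.5]
opening: 0.0172
grip_force: 45.0
```

Run:
```python
from h import *
print(robot.observe()['opening'])
rows(place([.49,-.3696],up=.11))
```

```text
0.017222693243362716
{"x":-0.0366,"y":0.1229,"z":0.0304,"rx":0.000,"ry":0.003,"rz":0.001} rows 3.0 1.0
```

Request:
{"api": "step_arm", "payload": {
  "steps": [
    {"x":-0.037,"y":0.123,"z":0.03,"rx":0,"ry":0.003,"rz":0.001,"claw":-0.9},
    {"x":-0.037,"y":0.123,"z":0.03,"rx":0,"ry":0.003,"rz":0.001,"claw":-0.9},
    {"x":-0.037,"y":0.123,"z":0.03,"rx":0,"ry":0.003,"rz":0.001,"claw":-0.9},
    {"x":-0.037,"y":0.123,"z":0.03,"rx":0,"ry":0.003,"rz":0.001,"claw":-0.9},
    {"x":-0.037,"y":0.123,"z":0.03,"rx":0,"ry":0.003,"rz":0.001,"claw":-0.9},
    {"x":-0.037,"y":0.123,"z":0.03,"rx":0,"ry":0.003,"rz":0.001,"claw":-0.9}
  ]
}}

```text
time: 11.55
tool_pos: [0.5021, -0.3692, 0.2175]
tool_rot: [-3.141, -0.557, -0.101]
contact_force: [-0.4, -0.3, -1.4]
opening: 0.0173
grip_force: 45.0
```

```bash
cat >> h.py <<'E'
def heldrod(s=.115,pic=None):
    # points near the held rod (below the fingers) from both fixed cameras; line fit
    p,R=pose();G=p-.019*R[:,2];out=[]
    for n in('scene','side'):
        C=cam(n);im,d=read_camera(n)
        if pic: cv2.imwrite(f'pics/{pic}_{n}.png',cv2.resize(im[120:280,120:440],None,fx=2.4,fy=2.4,interpolation=cv2.INTER_CUBIC) )
        P=cloud(C,d);D=P-G
        m=(np.hypot(D[:,0],D[:,1])<.035)&(D[:,2]<-.03)&(D[:,2]>-.125)&(P[:,2]>.09)
        A=P[m];out.append(A)
        if len(A): print(n,len(A),'offset G->',np.median(A-G,0).round(4),'zmin',(A[:,2]-G[2]).min().round(4))
    A=np.vstack(out)-G
    def f(q): # axis: x=q0+q1*z, y=q2+q3*z
        return np.hypot(A[:,0]-q[0]-q[1]*A[:,2],A[:,1]-q[2]-q[3]*A[:,2])-.009
    q=least_squares(f,[0,0,0,0],loss='soft_l1',f_scale=.002).x
    print('rod axis offset at tip',(q[0]-s*q[1]).round(4),(q[2]-s*q[3]).round(4),'lean deg',np.degrees([q[1],q[3]]).round(1),'G',G.round(4))
    return G,q
E
python3 - <<'E'
from h import *
heldrod(pic='p1');_,c=holder()
rows(place(c[0],up=.11),place(c[0],up=.005))
E
```

```text
scene 134 offset G-> [ 0.0068  0.0048 -0.0701] zmin -0.1198
side 111 offset G-> [-0.002   0.0095 -0.07  ] zmin -0.1185
rod axis offset at tip -0.0009 0.0007 lean deg [1.1 1. ] G [ 0.4921 -0.3682  0.2336]
holder [ 0.5018 -0.2618 -0.1111] n 375 rms 0.0026 per cup [ 89  86  97 103]
[[ 0.4898 -0.3691]
 [ 0.4978 -0.2976]
 [ 0.5058 -0.226 ]
 [ 0.5137 -0.1544]]
{"x":-0.0039,"y":0.0020,"z":-0.0005,"rx":-0.000,"ry":0.001,"rz":0.003} rows 1.0 1.0
{"x":-0.0780,"y":0.0018,"z":0.1183,"rx":-0.000,"ry":0.001,"rz":0.003} rows 3.0 1.0
```

```bash
ls pics
```

```text
bev0.png
p1_scene.png
p1_side.png
s1.png
scene0.png
side0.png
w1.png
w2.png
```

View pics/p1_side.png

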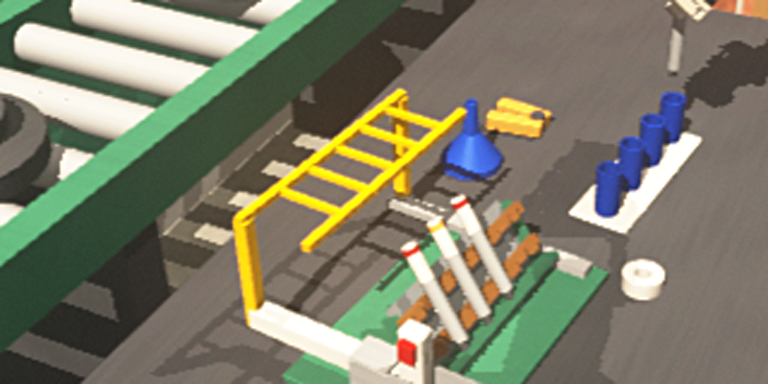

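The side crop shows the rod hanging vertical above the far cup at (50, 675), and the other three still in the rack. The fit gives a 1° lean and a 1 mm tip offset.

Request:
{"api": "step_arm", "payload": {
  "steps": [
    {"x":-0.004,"y":0.002,"z":0,"rx":0,"ry":0.001,"rz":0.003,"claw":-0.9},
    {"x":-0.004,"y":0.002,"z":0,"rx":0,"ry":0.001,"rz":0.003,"claw":-0.9},
    {"x":-0.022,"y":0.002,"z":0.03,"rx":0,"ry":0.001,"rz":0.003,"claw":-0.9},
    {"x":-0.041,"y":0.002,"z":0.06,"rx":0,"ry":0.001,"rz":0.003,"claw":-0.9},
    {"x":-0.059,"y":0.002,"z":0.09,"rx":0,"ry":0.001,"rz":0.003,"claw":-0.9},
    {"x":-0.078,"y":0.002,"z":0.118,"rx":0,"ry":0.001,"rz":0.003,"claw":-0.9},
    {"x":-0.078,"y":0.002,"z":0.118,"rx":0,"ry":0.001,"rz":0.003,"claw":-0.9},
    {"x":-0.078,"y":0.002,"z":0.118,"rx":0,"ry":0.001,"rz":0.003,"claw":-0.9},
    {"x":-0.078,"y":0.002,"z":0.118,"rx":0,"ry":0.001,"rz":0.003,"claw":-0.9}
  ]
}}

```text
time: 12.5
tool_pos: [0.4994, -0.3718, 0.1124]
tool_rot: [-3.141, -0.558, -0.103]
contact_force: [-0.7, -0.2, -1.3]
opening: 0.0173
grip_force: 45.0
```

Request:
{"api": "step_arm", "payload": {
  "steps": [
    {"x":0,"y":0,"z":0,"rx":0,"ry":0,"rz":0,"claw":-0.22},
    {"x":0,"y":0,"z":0,"rx":0,"ry":0,"rz":0,"claw":-0.22},
    {"x":0,"y":0,"z":0,"rx":0,"ry":0,"rz":0,"claw":-0.22},
    {"x":0,"y":0,"z":0,"rx":0,"ry":0,"rz":0,"claw":-0.22},
    {"x":0,"y":0,"z":-0.04,"rx":0,"ry":0,"rz":0,"claw":-0.22},
    {"x":0,"y":0,"z":-0.09,"rx":0,"ry":0,"rz":0,"claw":-0.22},
    {"x":0,"y":0,"z":-0.14,"rx":0,"ry":0,"rz":0,"claw":-0.22},
    {"x":0,"y":0,"z":-0.19,"rx":0,"ry":0,"rz":0,"claw":-0.22},
    {"x":0,"y":0,"z":-0.22,"rx":0,"ry":0,"rz":0,"claw":-0.22},
    {"x":0,"y":0,"z":-0.22,"rx":0,"ry":0,"rz":0,"claw":-0.22}
  ]
}}

```text
time: 13.33
tool_pos: [0.4115, -0.3643, 0.2566]
tool_rot: [3.134, -0.562, -0.101]
contact_force: [-0.2, -0.6, 0.2]
opening: 0.036
grip_force: 0.0
```

```bash
cat >> h.py <<'E'
def standing():
    p,ctr=holder()
    out=[]
    for n in('scene','side'):
        C=cam(n);im,d=read_camera(n);out.append(cloud(C,d))
    P=np.vstack(out)
    for i,c in enumerate(ctr):
        D=P-[*c,0];m=(np.hypot(D[:,0],D[:,1])<.025)&(P[:,2]>.09)&(P[:,2]<.165);A=D[m]
        if m.sum()<10: print('cup',i,'empty',m.sum());continue
        q=least_squares(lambda q:np.hypot(A[:,0]-q[0]-q[1]*(A[:,2]-.12),A[:,1]-q[2]-q[3]*(A[:,2]-.12))-.009,[0,0,0,0],loss='soft_l1',f_scale=.002).x
        print('cup',i,m.sum(),'at z.12',q[[0,2]].round(4),'lean',np.degrees(q[[1,3]]).round(1),'top',np.percentile(A[:,2],98).round(4))
    return p,ctr
E
python3 - <<'E'
from h import *
standing()
rows(pick(-.026,up=.1),pick(-.026))
E
```

```text
holder [ 0.5017 -0.2617 -0.1117] n 348 rms 0.0026 per cup [ 63  87  95 103]
[[ 0.4897 -0.369 ]
 [ 0.4977 -0.2975]
 [ 0.5057 -0.2259]
 [ 0.5137 -0.1544]]
cup 0 180 at z.12 [ 0.0016 -0.0011] lean [0.3 0.1] top 0.1489
cup 1 empty 0
cup 2 empty 0
cup 3 empty 0
{"x":0.1424,"y":-0.6290,"z":0.1481,"rx":-0.002,"ry":-0.709,"rz":-0.003} rows 12.0 5.0
{"x":0.0719,"y":-0.6287,"z":0.2613,"rx":-0.002,"ry":-0.709,"rz":-0.003} rows 13.0 5.0
```

```bash
sed -i 's/\.179+lane/.177+lane/' h.py
python3 - <<'E'
from h import *
rows(pick(-.026,up=.12))
E
```

```text
{"x":0.1565,"y":-0.6264,"z":0.1254,"rx":-0.002,"ry":-0.709,"rz":-0.003} rows 12.0 5.0
```

Request:
{"api": "step_arm", "payload": {
  "steps": [
    {"x":0.156,"y":-0.626,"z":0.125,"rx":-0.002,"ry":0,"rz":0,"claw":-0.22},
    {"x":0.156,"y":-0.626,"z":0.125,"rx":-0.002,"ry":-0.2,"rz":0,"claw":-0.22},
    {"x":0.156,"y":-0.626,"z":0.125,"rx":-0.002,"ry":-0.35,"rz":0,"claw":-0.22},
    {"x":0.156,"y":-0.626,"z":0.125,"rx":-0.002,"ry":-0.5,"rz":0,"claw":-0.22},
    {"x":0.156,"y":-0.626,"z":0.125,"rx":-0.002,"ry":-0.65,"rz":-0.003,"claw":-0.22},
    {"x":0.156,"y":-0.626,"z":0.125,"rx":-0.002,"ry":-0.709,"rz":-0.003,"claw":-0.22},
    {"x":0.156,"y":-0.626,"z":0.125,"rx":-0.002,"ry":-0.709,"rz":-0.003,"claw":-0.22},
    {"x":0.156,"y":-0.626,"z":0.125,"rx":-0.002,"ry":-0.709,"rz":-0.003,"claw":-0.22},
    {"x":0.156,"y":-0.626,"z":0.125,"rx":-0.002,"ry":-0.709,"rz":-0.003,"claw":-0.22},
    {"x":0.156,"y":-0.626,"z":0.125,"rx":-0.002,"ry":-0.709,"rz":-0.003,"claw":-0.22},
    {"x":0.156,"y":-0.626,"z":0.125,"rx":-0.002,"ry":-0.709,"rz":-0.003,"claw":-0.22},
    {"x":0.156,"y":-0.626,"z":0.125,"rx":-0.002,"ry":-0.709,"rz":-0.003,"claw":-0.22}
  ]
}}

```text
time: 14.53
tool_pos: [0.5965, 0.0639, 0.2327]
tool_rot: [3.14, 0.003, -0.1]
contact_force: [0.9, -0.3, -0.1]
opening: 0.0357
grip_force: 0.0
```

Request:
{"api": "step_arm", "payload": {
  "steps": [
    {"x":0,"y":0,"z":0,"rx":0,"ry":0,"rz":0,"claw":-0.22},
    {"x":0,"y":0,"z":0,"rx":0,"ry":0,"rz":0,"claw":-0.22},
    {"x":0,"y":0,"z":0,"rx":0,"ry":0,"rz":0,"claw":-0.22},
    {"x":0,"y":0,"z":0,"rx":0,"ry":0,"rz":0,"claw":-0.22}
  ]
}}

```text
time: 14.87
tool_pos: [0.596, 0.0601, 0.234]
tool_rot: [3.14, 0.001, -0.102]
contact_force: [0.3, 0.4, 0.4]
opening: 0.0361
grip_force: 0.0
```

Run:
```python
from h import *
rows(pick(-.026))
```

```text
{"x":0.0136,"y":-0.0416,"z":0.1606,"rx":0.002,"ry":0.001,"rz":-0.001} rows 3.0 1.0
```

Request:
{"api": "step_arm", "payload": {
  "steps": [
    {"x":0.0136,"y":-0.0416,"z":0.02,"rx":0.002,"ry":0.001,"rz":-0.001,"claw":-0.22},
    {"x":0.0136,"y":-0.0416,"z":0.04,"rx":0.002,"ry":0.001,"rz":-0.001,"claw":-0.22},
    {"x":0.0136,"y":-0.0416,"z":0.08,"rx":0.002,"ry":0.001,"rz":-0.001,"claw":-0.22},
    {"x":0.0136,"y":-0.0416,"z":0.12,"rx":0.002,"ry":0.001,"rz":-0.001,"claw":-0.22},
    {"x":0.0136,"y":-0.0416,"z":0.16,"rx":0.002,"ry":0.001,"rz":-0.001,"claw":-0.22},
    {"x":0.0136,"y":-0.0416,"z":0.16,"rx":0.002,"ry":0.001,"rz":-0.001,"claw":-0.22},
    {"x":0.0136,"y":-0.0416,"z":0.16,"rx":0.002,"ry":0.001,"rz":-0.001,"claw":-0.9},
    {"x":0.0136,"y":-0.0416,"z":0.16,"rx":0.002,"ry":0.001,"rz":-0.001,"claw":-0.9},
    {"x":0.0136,"y":-0.0416,"z":0.16,"rx":0.002,"ry":0.001,"rz":-0.001,"claw":-0.9},
    {"x":0.0136,"y":-0.0416,"z":0.16,"rx":0.002,"ry":0.001,"rz":-0.001,"claw":-0.9},
    {"x":0.0136,"y":-0.0416,"z":0.16,"rx":0.002,"ry":0.001,"rz":-0.001,"claw":-0.9},
    {"x":0.0136,"y":-0.0416,"z":0.16,"rx":0.002,"ry":0.001,"rz":-0.001,"claw":-0.9}
  ]
}}

```text
time: 15.87
tool_pos: [0.6112, 0.0901, 0.1175]
tool_rot: [-3.142, -0.006, -0.101]
contact_force: [1.0, -1.7, 7.1]
opening: 0.0175
grip_force: 45.0
```

Run:
```python
from h import *
print(robot.observe()['contact_force'],robot.observe()['grip_force'])
_,c=holder()
rows(place(c[1],up=.13))
```

```text
[ 1.03119741 -1.70346008  7.07238943] 44.99899864196777
holder [ 0.5015 -0.262  -0.1099] n 332 rms 0.0027 per cup [ 66  87  78 101]
[[ 0.4897 -0.3693]
 [ 0.4976 -0.2977]
 [ 0.5055 -0.2262]
 [ 0.5134 -0.1546]]
{"x":-0.0844,"y":0.5298,"z":-0.1598,"rx":-0.000,"ry":0.703,"rz":0.001} rows 11.0 5.0
```

Request:
{"api": "step_arm", "payload": {
  "steps": [
    {"x":0,"y":0,"z":-0.03,"rx":0,"ry":0,"rz":0,"claw":-0.9},
    {"x":0,"y":0,"z":-0.07,"rx":0,"ry":0,"rz":0,"claw":-0.9},
    {"x":0,"y":0,"z":-0.12,"rx":0,"ry":0,"rz":0,"claw":-0.9},
    {"x":0,"y":0,"z":-0.17,"rx":0,"ry":0,"rz":0,"claw":-0.9},
    {"x":-0.084,"y":0.53,"z":-0.2,"rx":0,"ry":0,"rz":0,"claw":-0.9},
    {"x":-0.084,"y":0.53,"z":-0.2,"rx":0,"ry":0.15,"rz":0,"claw":-0.9},
    {"x":-0.084,"y":0.53,"z":-0.2,"rx":0,"ry":0.3,"rz":0,"claw":-0.9},
    {"x":-0.084,"y":0.53,"z":-0.2,"rx":0,"ry":0.45,"rz":0,"claw":-0.9},
    {"x":-0.084,"y":0.53,"z":-0.2,"rx":0,"ry":0.55,"rz":0,"claw":-0.9},
    {"x":-0.084,"y":0.53,"z":-0.2,"rx":0,"ry":0.65,"rz":0.001,"claw":-0.9},
    {"x":-0.084,"y":0.53,"z":-0.18,"rx":0,"ry":0.703,"rz":0.001,"claw":-0.9},
    {"x":-0.084,"y":0.53,"z":-0.18,"rx":0,"ry":0.703,"rz":0.001,"claw":-0.9}
  ]
}}

```text
time: 16.97
tool_pos: [0.5244, -0.224, 0.2527]
tool_rot: [-3.14, -0.555, -0.102]
contact_force: [0.3, 0.5, -3.1]
opening: 0.0174
grip_force: 45.0
```

Run:
```python
from h import *
rows(place([.4976,-.2977],up=.115))
```

```text
{"x":-0.0320,"y":0.1014,"z":0.0284,"rx":-0.001,"ry":0.004,"rz":-0.000} rows 2.0 1.0
```

Request:
{"api": "step_arm", "payload": {
  "steps": [
    {"x":-0.032,"y":0.101,"z":0.028,"rx":0,"ry":0.004,"rz":0,"claw":-0.9},
    {"x":-0.032,"y":0.101,"z":0.028,"rx":0,"ry":0.004,"rz":0,"claw":-0.9},
    {"x":-0.032,"y":0.101,"z":0.028,"rx":0,"ry":0.004,"rz":0,"claw":-0.9},
    {"x":-0.032,"y":0.101,"z":0.028,"rx":0,"ry":0.004,"rz":0,"claw":-0.9},
    {"x":-0.032,"y":0.101,"z":0.028,"rx":0,"ry":0.004,"rz":0,"claw":-0.9},
    {"x":-0.032,"y":0.101,"z":0.028,"rx":0,"ry":0.004,"rz":0,"claw":-0.9}
  ]
}}

```text
time: 17.47
tool_pos: [0.51, -0.2971, 0.2228]
tool_rot: [-3.141, -0.557, -0.1]
contact_force: [0.0, 0.7, -2.0]
opening: 0.0172
grip_force: 45.0
```

Run:
```python
from h import *
heldrod(.12);_,c=holder()
rows(place(c[1],up=.115),place(c[1],up=.009))
```

```text
scene 137 offset G-> [ 0.0073  0.0049 -0.0718] zmin -0.119
side 129 offset G-> [-0.0018  0.0082 -0.0727] zmin -0.1216
rod axis offset at tip -0.0001 -0.0005 lean deg [0.6 1.7] G [ 0.5    -0.2961  0.2389]
holder [ 0.5019 -0.2623 -0.1128] n 341 rms 0.0027 per cup [ 52  91  98 100]
[[ 0.4897 -0.3696]
 [ 0.4978 -0.298 ]
 [ 0.506  -0.2265]
 [ 0.5141 -0.155 ]]
{"x":-0.0032,"y":0.0028,"z":-0.0004,"rx":-0.001,"ry":0.001,"rz":0.002} rows 1.0 1.0
{"x":-0.0779,"y":0.0028,"z":0.1195,"rx":-0.001,"ry":0.001,"rz":0.002} rows 3.0 1.0
```

Request:
{"api": "step_arm", "payload": {
  "steps": [
    {"x":-0.003,"y":0.0025,"z":0,"rx":0,"ry":0.001,"rz":0.002,"claw":-0.9},
    {"x":-0.003,"y":0.0025,"z":0,"rx":0,"ry":0.001,"rz":0.002,"claw":-0.9},
    {"x":-0.022,"y":0.0025,"z":0.03,"rx":0,"ry":0.001,"rz":0.002,"claw":-0.9},
    {"x":-0.041,"y":0.0025,"z":0.06,"rx":0,"ry":0.001,"rz":0.002,"claw":-0.9},
    {"x":-0.059,"y":0.0025,"z":0.09,"rx":0,"ry":0.001,"rz":0.002,"claw":-0.9},
    {"x":-0.078,"y":0.0025,"z":0.119,"rx":0,"ry":0.001,"rz":0.002,"claw":-0.9},
    {"x":-0.078,"y":0.0025,"z":0.119,"rx":0,"ry":0.001,"rz":0.002,"claw":-0.9},
    {"x":-0.078,"y":0.0025,"z":0.119,"rx":0,"ry":0.001,"rz":0.002,"claw":-0.9},
    {"x":-0.078,"y":0.0025,"z":0.119,"rx":0,"ry":0.001,"rz":0.002,"claw":-0.9}
  ]
}}

```text
time: 18.42
tool_pos: [0.5076, -0.3005, 0.1169]
tool_rot: [-3.141, -0.559, -0.103]
contact_force: [0.2, -0.5, -3.6]
opening: 0.0172
grip_force: 45.0
```

Request:
{"api": "step_arm", "payload": {
  "steps": [
    {"x":0,"y":0,"z":0,"rx":0,"ry":0,"rz":0,"claw":-0.22},
    {"x":0,"y":0,"z":0,"rx":0,"ry":0,"rz":0,"claw":-0.22},
    {"x":0,"y":0,"z":0,"rx":0,"ry":0,"rz":0,"claw":-0.22},
    {"x":0,"y":0,"z":0,"rx":0,"ry":0,"rz":0,"claw":-0.22},
    {"x":0,"y":0,"z":-0.04,"rx":0,"ry":0,"rz":0,"claw":-0.22},
    {"x":0,"y":0,"z":-0.09,"rx":0,"ry":0,"rz":0,"claw":-0.22},
    {"x":0,"y":0,"z":-0.14,"rx":0,"ry":0,"rz":0,"claw":-0.22},
    {"x":0,"y":0,"z":-0.18,"rx":0,"ry":0,"rz":0,"claw":-0.22},
    {"x":0,"y":0,"z":-0.18,"rx":0,"ry":0,"rz":0,"claw":-0.22},
    {"x":0,"y":0,"z":-0.18,"rx":0,"ry":0,"rz":0,"claw":-0.22}
  ]
}}

```text
time: 19.25
tool_pos: [0.4359, -0.2936, 0.2324]
tool_rot: [3.139, -0.561, -0.103]
contact_force: [0.2, -0.2, -0.2]
opening: 0.0361
grip_force: 0.0
```

Run:
```python
from h import *
standing()
rows(pick(.026,up=.12))
```

```text
holder [ 0.5015 -0.2623 -0.1119] n 307 rms 0.0028 per cup [54 68 93 92]
[[ 0.4894 -0.3696]
 [ 0.4975 -0.2981]
 [ 0.5055 -0.2265]
 [ 0.5136 -0.155 ]]
cup 0 183 at z.12 [ 0.0012 -0.0001] lean [ 1.2 -1.1] top 0.1499
cup 1 191 at z.12 [ 0.0027 -0.0006] lean [ 0.7 -1.5] top 0.1482
cup 2 empty 0
cup 3 empty 0
{"x":0.1530,"y":-0.5998,"z":0.0902,"rx":-0.003,"ry":-0.708,"rz":-0.003} rows 12.0 5.0
```

Request:
{"api": "step_arm", "payload": {
  "steps": [
    {"x":0.153,"y":-0.6,"z":0.09,"rx":-0.002,"ry":0,"rz":0,"claw":-0.22},
    {"x":0.153,"y":-0.6,"z":0.09,"rx":-0.002,"ry":-0.2,"rz":0,"claw":-0.22},
    {"x":0.153,"y":-0.6,"z":0.09,"rx":-0.002,"ry":-0.35,"rz":0,"claw":-0.22},
    {"x":0.153,"y":-0.6,"z":0.09,"rx":-0.002,"ry":-0.5,"rz":0,"claw":-0.22},
    {"x":0.153,"y":-0.6,"z":0.09,"rx":-0.002,"ry":-0.65,"rz":-0.003,"claw":-0.22},
    {"x":0.153,"y":-0.6,"z":0.09,"rx":-0.002,"ry":-0.708,"rz":-0.003,"claw":-0.22},
    {"x":0.153,"y":-0.6,"z":0.09,"rx":-0.002,"ry":-0.708,"rz":-0.003,"claw":-0.22},
    {"x":0.153,"y":-0.6,"z":0.09,"rx":-0.002,"ry":-0.708,"rz":-0.003,"claw":-0.22},
    {"x":0.153,"y":-0.6,"z":0.09,"rx":-0.002,"ry":-0.708,"rz":-0.003,"claw":-0.22},
    {"x":0.153,"y":-0.6,"z":0.09,"rx":-0.002,"ry":-0.708,"rz":-0.003,"claw":-0.22},
    {"x":0.153,"y":-0.6,"z":0.09,"rx":-0.002,"ry":-0.708,"rz":-0.003,"claw":-0.22},
    {"x":0.153,"y":-0.6,"z":0.09,"rx":-0.002,"ry":-0.708,"rz":-0.003,"claw":-0.22}
  ]
}}

```text
time: 20.45
tool_pos: [0.6074, 0.1263, 0.232]
tool_rot: [3.141, 0.001, -0.1]
contact_force: [1.1, 0.2, 1.4]
opening: 0.0359
grip_force: 0.0
```

Run:
```python
from h import *
rows(pick(.026,up=.1))
```

```text
{"x":0.0073,"y":-0.0213,"z":0.0246,"rx":0.001,"ry":0.002,"rz":0.002} rows 1.0 1.0
```

Request:
{"api": "step_arm", "payload": {
  "steps": [
    {"x":0.007,"y":-0.021,"z":0.025,"rx":0.001,"ry":0.002,"rz":0.002,"claw":-0.22},
    {"x":0.007,"y":-0.021,"z":0.025,"rx":0.001,"ry":0.002,"rz":0.002,"claw":-0.22},
    {"x":0.007,"y":-0.021,"z":0.025,"rx":0.001,"ry":0.002,"rz":0.002,"claw":-0.22},
    {"x":0.007,"y":-0.021,"z":0.025,"rx":0.001,"ry":0.002,"rz":0.002,"claw":-0.22}
  ]
}}

```text
time: 20.78
tool_pos: [0.6137, 0.1382, 0.2142]
tool_rot: [3.141, -0.001, -0.102]
contact_force: [-0.0, -0.8, 0.3]
opening: 0.0359
grip_force: 0.0
```

Run:
```python
from h import *
print(pose()[0]);rows(pick(.026))
```

```text
[0.61373377 0.13819641 0.21423407]
{"x":0.0003,"y":-0.0047,"z":0.1343,"rx":0.001,"ry":-0.002,"rz":-0.001} rows 3.0 1.0
```

Request:
{"api": "step_arm", "payload": {
  "steps": [
    {"x":0,"y":-0.0047,"z":0.04,"rx":0.001,"ry":0,"rz":0,"claw":-0.22},
    {"x":0,"y":-0.0047,"z":0.08,"rx":0.001,"ry":0,"rz":0,"claw":-0.22},
    {"x":0,"y":-0.0047,"z":0.12,"rx":0.001,"ry":0,"rz":0,"claw":-0.22},
    {"x":0,"y":-0.0047,"z":0.134,"rx":0.001,"ry":0,"rz":0,"claw":-0.22},
    {"x":0,"y":-0.0047,"z":0.134,"rx":0.001,"ry":0,"rz":0,"claw":-0.22},
    {"x":0,"y":-0.0047,"z":0.134,"rx":0.001,"ry":0,"rz":0,"claw":-0.9},
    {"x":0,"y":-0.0047,"z":0.134,"rx":0.001,"ry":0,"rz":0,"claw":-0.9},
    {"x":0,"y":-0.0047,"z":0.134,"rx":0.001,"ry":0,"rz":0,"claw":-0.9},
    {"x":0,"y":-0.0047,"z":0.134,"rx":0.001,"ry":0,"rz":0,"claw":-0.9},
    {"x":0,"y":-0.0047,"z":0.134,"rx":0.001,"ry":0,"rz":0,"claw":-0.9},
    {"x":0,"y":-0.0047,"z":0.134,"rx":0.001,"ry":0,"rz":0,"claw":-0.9},
    {"x":0,"y":-0.0047,"z":0.134,"rx":0.001,"ry":0,"rz":0,"claw":-0.9}
  ]
}}

```text
time: 21.78
tool_pos: [0.616, 0.1418, 0.1168]
tool_rot: [-3.141, -0.007, -0.102]
contact_force: [1.2, -2.5, 6.5]
opening: 0.0171
grip_force: 45.0
```

Run:
```python
from h import *
_,c=holder()
rows(place(c[2],up=.13))
```

```text
holder [ 0.502  -0.2619 -0.1125] n 308 rms 0.0028 per cup [60 62 91 95]
[[ 0.4898 -0.3692]
 [ 0.4979 -0.2977]
 [ 0.506  -0.2261]
 [ 0.5141 -0.1546]]
{"x":-0.0813,"y":0.5028,"z":-0.1612,"rx":-0.001,"ry":0.702,"rz":-0.002} rows 10.0 5.0
```

Request:
{"api": "step_arm", "payload": {
  "steps": [
    {"x":0,"y":0,"z":-0.03,"rx":0,"ry":0,"rz":0,"claw":-0.9},
    {"x":0,"y":0,"z":-0.07,"rx":0,"ry":0,"rz":0,"claw":-0.9},
    {"x":0,"y":0,"z":-0.12,"rx":0,"ry":0,"rz":0,"claw":-0.9},
    {"x":0,"y":0,"z":-0.17,"rx":0,"ry":0,"rz":0,"claw":-0.9},
    {"x":-0.081,"y":0.503,"z":-0.2,"rx":0,"ry":0,"rz":0,"claw":-0.9},
    {"x":-0.081,"y":0.503,"z":-0.2,"rx":0,"ry":0.15,"rz":0,"claw":-0.9},
    {"x":-0.081,"y":0.503,"z":-0.2,"rx":0,"ry":0.3,"rz":0,"claw":-0.9},
    {"x":-0.081,"y":0.503,"z":-0.2,"rx":0,"ry":0.45,"rz":0,"claw":-0.9},
    {"x":-0.081,"y":0.503,"z":-0.2,"rx":0,"ry":0.55,"rz":0,"claw":-0.9},
    {"x":-0.081,"y":0.503,"z":-0.2,"rx":0,"ry":0.65,"rz":-0.002,"claw":-0.9},
    {"x":-0.081,"y":0.503,"z":-0.18,"rx":0,"ry":0.702,"rz":-0.002,"claw":-0.9},
    {"x":-0.081,"y":0.503,"z":-0.18,"rx":0,"ry":0.702,"rz":-0.002,"claw":-0.9}
  ]
}}

```text
time: 22.88
tool_pos: [0.5278, -0.1722, 0.2521]
tool_rot: [-3.141, -0.556, -0.101]
contact_force: [1.2, 0.3, -1.9]
opening: 0.0169
grip_force: 45.0
```

Run:
```python
from h import *
rows(place([.506,-.2262],up=.115))
```

```text
{"x":-0.0283,"y":0.0746,"z":0.0298,"rx":-0.001,"ry":0.003,"rz":0.000} rows 2.0 1.0
```

Request:
{"api": "step_arm", "payload": {
  "steps": [
    {"x":-0.028,"y":0.075,"z":0.028,"rx":0,"ry":0.003,"rz":0,"claw":-0.9},
    {"x":-0.028,"y":0.075,"z":0.028,"rx":0,"ry":0.003,"rz":0,"claw":-0.9},
    {"x":-0.028,"y":0.075,"z":0.028,"rx":0,"ry":0.003,"rz":0,"claw":-0.9},
    {"x":-0.028,"y":0.075,"z":0.028,"rx":0,"ry":0.003,"rz":0,"claw":-0.9},
    {"x":-0.028,"y":0.075,"z":0.028,"rx":0,"ry":0.003,"rz":0,"claw":-0.9},
    {"x":-0.028,"y":0.075,"z":0.028,"rx":0,"ry":0.003,"rz":0,"claw":-0.9}
  ]
}}

```text
time: 23.38
tool_pos: [0.5181, -0.2262, 0.2238]
tool_rot: [-3.141, -0.557, -0.1]
contact_force: [0.2, 0.3, -2.2]
opening: 0.0169
grip_force: 45.0
```

Run:
```python
from h import *
heldrod(.12);_,c=holder()
rows(place(c[2],up=.115),place(c[2],up=.009))
```

```text
scene 135 offset G-> [ 0.0073  0.0047 -0.0694] zmin -0.1193
side 130 offset G-> [-0.0016  0.008  -0.0703] zmin -0.1191
rod axis offset at tip 0.0007 -0.0 lean deg [0. 1.] G [ 0.5081 -0.2252  0.2399]
holder [ 0.5017 -0.2619 -0.1109] n 311 rms 0.0027 per cup [ 54  59 100  98]
[[ 0.4897 -0.3692]
 [ 0.4977 -0.2977]
 [ 0.5057 -0.2261]
 [ 0.5136 -0.1546]]
{"x":-0.0038,"y":0.0013,"z":0.0004,"rx":-0.001,"ry":0.001,"rz":0.002} rows 1.0 1.0
{"x":-0.0786,"y":0.0013,"z":0.1203,"rx":-0.001,"ry":0.001,"rz":0.002} rows 3.0 1.0
```

Request:
{"api": "step_arm", "payload": {
  "steps": [
    {"x":-0.004,"y":0.0015,"z":0,"rx":0,"ry":0.001,"rz":0.002,"claw":-0.9},
    {"x":-0.004,"y":0.0015,"z":0,"rx":0,"ry":0.001,"rz":0.002,"claw":-0.9},
    {"x":-0.022,"y":0.0015,"z":0.03,"rx":0,"ry":0.001,"rz":0.002,"claw":-0.9},
    {"x":-0.041,"y":0.0015,"z":0.06,"rx":0,"ry":0.001,"rz":0.002,"claw":-0.9},
    {"x":-0.06,"y":0.0015,"z":0.09,"rx":0,"ry":0.001,"rz":0.002,"claw":-0.9},
    {"x":-0.079,"y":0.0015,"z":0.12,"rx":0,"ry":0.001,"rz":0.002,"claw":-0.9},
    {"x":-0.079,"y":0.0015,"z":0.12,"rx":0,"ry":0.001,"rz":0.002,"claw":-0.9},
    {"x":-0.079,"y":0.0015,"z":0.12,"rx":0,"ry":0.001,"rz":0.002,"claw":-0.9},
    {"x":-0.079,"y":0.0015,"z":0.12,"rx":0,"ry":0.001,"rz":0.002,"claw":-0.9}
  ]
}}

```text
time: 24.33
tool_pos: [0.5154, -0.2286, 0.1167]
tool_rot: [-3.141, -0.559, -0.103]
contact_force: [-0.0, -0.1, -1.0]
opening: 0.0168
grip_force: 45.0
```

Request:
{"api": "step_arm", "payload": {
  "steps": [
    {"x":0,"y":0,"z":0,"rx":0,"ry":0,"rz":0,"claw":-0.22},
    {"x":0,"y":0,"z":0,"rx":0,"ry":0,"rz":0,"claw":-0.22},
    {"x":0,"y":0,"z":0,"rx":0,"ry":0,"rz":0,"claw":-0.22},
    {"x":0,"y":0,"z":0,"rx":0,"ry":0,"rz":0,"claw":-0.22},
    {"x":0,"y":0,"z":-0.04,"rx":0,"ry":0,"rz":0,"claw":-0.22},
    {"x":0,"y":0,"z":-0.09,"rx":0,"ry":0,"rz":0,"claw":-0.22},
    {"x":0,"y":0,"z":-0.14,"rx":0,"ry":0,"rz":0,"claw":-0.22},
    {"x":0,"y":0,"z":-0.18,"rx":0,"ry":0,"rz":0,"claw":-0.22},
    {"x":0,"y":0,"z":-0.18,"rx":0,"ry":0,"rz":0,"claw":-0.22},
    {"x":0,"y":0,"z":-0.18,"rx":0,"ry":0,"rz":0,"claw":-0.22}
  ]
}}

```text
time: 25.17
tool_pos: [0.4438, -0.2217, 0.2322]
tool_rot: [3.139, -0.561, -0.102]
contact_force: [-0.8, -0.2, -0.3]
opening: 0.0361
grip_force: 0.0
```

Run:
```python
from h import *
standing()
rows(pick(.078,up=.12))
```

```text
holder [ 0.5019 -0.2621 -0.1099] n 278 rms 0.0026 per cup [56 61 66 95]
[[ 0.49   -0.3695]
 [ 0.4979 -0.2979]
 [ 0.5058 -0.2264]
 [ 0.5137 -0.1548]]
cup 0 168 at z.12 [ 0.0009 -0.0004] lean [-1.5 -0.3] top 0.1482
cup 1 192 at z.12 [ 0.0022 -0.0004] lean [-0.6  1.3] top 0.1484
cup 2 198 at z.12 [ 0.0022 -0.0002] lean [1.4 1. ] top 0.148
cup 3 empty 0
{"x":0.1529,"y":-0.5730,"z":0.0896,"rx":-0.003,"ry":-0.708,"rz":-0.002} rows 11.0 5.0
```

Request:
{"api": "step_arm", "payload": {
  "steps": [
    {"x":0.153,"y":-0.573,"z":0.09,"rx":-0.002,"ry":0,"rz":0,"claw":-0.22},
    {"x":0.153,"y":-0.573,"z":0.09,"rx":-0.002,"ry":-0.2,"rz":0,"claw":-0.22},
    {"x":0.153,"y":-0.573,"z":0.09,"rx":-0.002,"ry":-0.35,"rz":0,"claw":-0.22},
    {"x":0.153,"y":-0.573,"z":0.09,"rx":-0.002,"ry":-0.5,"rz":0,"claw":-0.22},
    {"x":0.153,"y":-0.573,"z":0.09,"rx":-0.002,"ry":-0.65,"rz":-0.003,"claw":-0.22},
    {"x":0.153,"y":-0.573,"z":0.09,"rx":-0.002,"ry":-0.708,"rz":-0.003,"claw":-0.22},
    {"x":0.153,"y":-0.573,"z":0.09,"rx":-0.002,"ry":-0.708,"rz":-0.003,"claw":-0.22},
    {"x":0.153,"y":-0.573,"z":0.09,"rx":-0.002,"ry":-0.708,"rz":-0.003,"claw":-0.22},
    {"x":0.153,"y":-0.573,"z":0.09,"rx":-0.002,"ry":-0.708,"rz":-0.003,"claw":-0.22},
    {"x":0.153,"y":-0.573,"z":0.09,"rx":-0.002,"ry":-0.708,"rz":-0.003,"claw":-0.22},
    {"x":0.153,"y":-0.573,"z":0.09,"rx":-0.002,"ry":-0.708,"rz":-0.003,"claw":-0.22},
    {"x":0.153,"y":-0.573,"z":0.09,"rx":-0.002,"ry":-0.708,"rz":-0.003,"claw":-0.22}
  ]
}}

```text
time: 26.37
tool_pos: [0.6202, 0.1957, 0.2317]
tool_rot: [3.14, 0.002, -0.099]
contact_force: [1.5, -0.5, 0.4]
opening: 0.0359
grip_force: 0.0
```

Run:
```python
from h import *
rows(pick(.078,up=.1))
```

```text
{"x":-0.0004,"y":0.0032,"z":0.0242,"rx":0.002,"ry":0.002,"rz":0.002} rows 1.0 1.0
```

Request:
{"api": "step_arm", "payload": {
  "steps": [
    {"x":0,"y":0,"z":0.025,"rx":0.001,"ry":0.002,"rz":0.002,"claw":-0.22},
    {"x":0,"y":0,"z":0.025,"rx":0.001,"ry":0.002,"rz":0.002,"claw":-0.22},
    {"x":0,"y":0,"z":0.025,"rx":0.001,"ry":0.002,"rz":0.002,"claw":-0.22},
    {"x":0,"y":0,"z":0.025,"rx":0.001,"ry":0.002,"rz":0.002,"claw":-0.22}
  ]
}}

```text
time: 26.7
tool_pos: [0.6198, 0.1921, 0.2146]
tool_rot: [3.141, -0.001, -0.103]
contact_force: [-0.8, 0.8, -0.3]
opening: 0.036
grip_force: 0.0
```

Run:
```python
from h import *
print(pose()[0]);rows(pick(.078))
```

```text
[0.61976464 0.19212096 0.21459449]
{"x":-0.0005,"y":-0.0018,"z":0.1348,"rx":0.001,"ry":-0.002,"rz":-0.002} rows 3.0 1.0
```

Request:
{"api": "step_arm", "payload": {
  "steps": [
    {"x":0,"y":-0.0018,"z":0.04,"rx":0.001,"ry":0,"rz":0,"claw":-0.22},
    {"x":0,"y":-0.0018,"z":0.08,"rx":0.001,"ry":0,"rz":0,"claw":-0.22},
    {"x":0,"y":-0.0018,"z":0.12,"rx":0.001,"ry":0,"rz":0,"claw":-0.22},
    {"x":0,"y":-0.0018,"z":0.135,"rx":0.001,"ry":0,"rz":0,"claw":-0.22},
    {"x":0,"y":-0.0018,"z":0.135,"rx":0.001,"ry":0,"rz":0,"claw":-0.22},
    {"x":0,"y":-0.0018,"z":0.135,"rx":0.001,"ry":0,"rz":0,"claw":-0.9},
    {"x":0,"y":-0.0018,"z":0.135,"rx":0.001,"ry":0,"rz":0,"claw":-0.9},
    {"x":0,"y":-0.0018,"z":0.135,"rx":0.001,"ry":0,"rz":0,"claw":-0.9},
    {"x":0,"y":-0.0018,"z":0.135,"rx":0.001,"ry":0,"rz":0,"claw":-0.9},
    {"x":0,"y":-0.0018,"z":0.135,"rx":0.001,"ry":0,"rz":0,"claw":-0.9},
    {"x":0,"y":-0.0018,"z":0.135,"rx":0.001,"ry":0,"rz":0,"claw":-0.9},
    {"x":0,"y":-0.0018,"z":0.135,"rx":0.001,"ry":0,"rz":0,"claw":-0.9}
  ]
}}

```text
time: 27.7
tool_pos: [0.6218, 0.1939, 0.1163]
tool_rot: [-3.141, -0.007, -0.102]
contact_force: [1.2, -2.2, 6.5]
opening: 0.0172
grip_force: 45.0
```

Run:
```python
from h import *
_,c=holder()
rows(place(c[3],up=.13))
```

```text
holder [ 0.5018 -0.2623 -0.1125] n 276 rms 0.0027 per cup [58 59 68 91]
[[ 0.4897 -0.3696]
 [ 0.4977 -0.2981]
 [ 0.5058 -0.2265]
 [ 0.5139 -0.155 ]]
{"x":-0.0813,"y":0.4773,"z":-0.1618,"rx":-0.001,"ry":0.702,"rz":-0.001} rows 10.0 5.0
```

Request:
{"api": "step_arm", "payload": {
  "steps": [
    {"x":0,"y":0,"z":-0.03,"rx":0,"ry":0,"rz":0,"claw":-0.9},
    {"x":0,"y":0,"z":-0.07,"rx":0,"ry":0,"rz":0,"claw":-0.9},
    {"x":0,"y":0,"z":-0.12,"rx":0,"ry":0,"rz":0,"claw":-0.9},
    {"x":0,"y":0,"z":-0.17,"rx":0,"ry":0,"rz":0,"claw":-0.9},
    {"x":-0.081,"y":0.477,"z":-0.2,"rx":0,"ry":0,"rz":0,"claw":-0.9},
    {"x":-0.081,"y":0.477,"z":-0.2,"rx":0,"ry":0.15,"rz":0,"claw":-0.9},
    {"x":-0.081,"y":0.477,"z":-0.2,"rx":0,"ry":0.3,"rz":0,"claw":-0.9},
    {"x":-0.081,"y":0.477,"z":-0.2,"rx":0,"ry":0.45,"rz":0,"claw":-0.9},
    {"x":-0.081,"y":0.477,"z":-0.2,"rx":0,"ry":0.55,"rz":0,"claw":-0.9},
    {"x":-0.081,"y":0.477,"z":-0.2,"rx":0,"ry":0.65,"rz":-0.001,"claw":-0.9},
    {"x":-0.081,"y":0.477,"z":-0.18,"rx":0,"ry":0.702,"rz":-0.001,"claw":-0.9},
    {"x":-0.081,"y":0.477,"z":-0.18,"rx":0,"ry":0.702,"rz":-0.001,"claw":-0.9}
  ]
}}

```text
time: 28.8
tool_pos: [0.5299, -0.1226, 0.2508]
tool_rot: [-3.141, -0.556, -0.101]
contact_force: [0.9, 1.2, -3.7]
opening: 0.0171
grip_force: 45.0
```

Run:
```python
from h import *
rows(place([.5138,-.1548],up=.115))
```

```text
{"x":-0.0234,"y":0.0448,"z":0.0308,"rx":-0.001,"ry":0.003,"rz":0.000} rows 2.0 1.0
```

Request:
{"api": "step_arm", "payload": {
  "steps": [
    {"x":-0.026,"y":0.045,"z":0.03,"rx":0,"ry":0.003,"rz":0,"claw":-0.9},
    {"x":-0.026,"y":0.045,"z":0.03,"rx":0,"ry":0.003,"rz":0,"claw":-0.9},
    {"x":-0.026,"y":0.045,"z":0.03,"rx":0,"ry":0.003,"rz":0,"claw":-0.9},
    {"x":-0.026,"y":0.045,"z":0.03,"rx":0,"ry":0.003,"rz":0,"claw":-0.9},
    {"x":-0.026,"y":0.045,"z":0.03,"rx":0,"ry":0.003,"rz":0,"claw":-0.9},
    {"x":-0.026,"y":0.045,"z":0.03,"rx":0,"ry":0.003,"rz":0,"claw":-0.9}
  ]
}}

```text
time: 29.3
tool_pos: [0.525, -0.1543, 0.2224]
tool_rot: [-3.142, -0.558, -0.099]
contact_force: [-0.1, 0.5, -3.0]
opening: 0.0176
grip_force: 45.0
```

Run:
```python
from h import *
heldrod(.12);_,c=holder()
rows(place(c[3],up=.115),place(c[3],up=.009))
```

```text
scene 135 offset G-> [ 0.0078  0.0034 -0.0685] zmin -0.1212
side 135 offset G-> [-0.0025  0.0083 -0.0699] zmin -0.1214
rod axis offset at tip -0.0006 0.0006 lean deg [1.  0.5] G [ 0.515  -0.1533  0.2385]
holder [ 0.5018 -0.2621 -0.1108] n 288 rms 0.0031 per cup [ 56  54  68 110]
[[ 0.4899 -0.3694]
 [ 0.4978 -0.2978]
 [ 0.5058 -0.2263]
 [ 0.5138 -0.1547]]
{"x":-0.0009,"y":0.0015,"z":-0.0005,"rx":-0.001,"ry":0.001,"rz":0.001} rows 1.0 1.0
{"x":-0.0757,"y":0.0016,"z":0.1195,"rx":-0.001,"ry":0.001,"rz":0.001} rows 3.0 1.0
```

Request:
{"api": "step_arm", "payload": {
  "steps": [
    {"x":-0.001,"y":0.0015,"z":0,"rx":0,"ry":0.001,"rz":0.001,"claw":-0.9},
    {"x":-0.001,"y":0.0015,"z":0,"rx":0,"ry":0.001,"rz":0.001,"claw":-0.9},
    {"x":-0.02,"y":0.0015,"z":0.03,"rx":0,"ry":0.001,"rz":0.001,"claw":-0.9},
    {"x":-0.039,"y":0.0015,"z":0.06,"rx":0,"ry":0.001,"rz":0.001,"claw":-0.9},
    {"x":-0.057,"y":0.0015,"z":0.09,"rx":0,"ry":0.001,"rz":0.001,"claw":-0.9},
    {"x":-0.076,"y":0.0015,"z":0.119,"rx":0,"ry":0.001,"rz":0.001,"claw":-0.9},
    {"x":-0.076,"y":0.0015,"z":0.119,"rx":0,"ry":0.001,"rz":0.001,"claw":-0.9},
    {"x":-0.076,"y":0.0015,"z":0.119,"rx":0,"ry":0.001,"rz":0.001,"claw":-0.9},
    {"x":-0.076,"y":0.0015,"z":0.119,"rx":0,"ry":0.001,"rz":0.001,"claw":-0.9}
  ]
}}

```text
time: 30.25
tool_pos: [0.5236, -0.1569, 0.1169]
tool_rot: [-3.141, -0.559, -0.103]
contact_force: [0.2, -0.0, -2.8]
opening: 0.0169
grip_force: 45.0
```

Request:
{"api": "step_arm", "payload": {
  "steps": [
    {"x":0,"y":0,"z":0,"rx":0,"ry":0,"rz":0,"claw":-0.22},
    {"x":0,"y":0,"z":0,"rx":0,"ry":0,"rz":0,"claw":-0.22},
    {"x":0,"y":0,"z":0,"rx":0,"ry":0,"rz":0,"claw":-0.22},
    {"x":0,"y":0,"z":0,"rx":0,"ry":0,"rz":0,"claw":-0.22},
    {"x":0,"y":0,"z":-0.04,"rx":0,"ry":0,"rz":0,"claw":-0.22},
    {"x":0,"y":0,"z":-0.09,"rx":0,"ry":0,"rz":0,"claw":-0.22},
    {"x":0,"y":0,"z":-0.14,"rx":0,"ry":0,"rz":0,"claw":-0.22},
    {"x":0,"y":0,"z":-0.18,"rx":0,"ry":0,"rz":0,"claw":-0.22},
    {"x":0,"y":0,"z":-0.18,"rx":0,"ry":0,"rz":0,"claw":-0.22},
    {"x":0,"y":0,"z":-0.18,"rx":0,"ry":0,"rz":0,"claw":-0.22}
  ]
}}

```text
time: 31.08
tool_pos: [0.4521, -0.15, 0.2324]
tool_rot: [3.139, -0.562, -0.102]
contact_force: [-1.4, -0.0, -0.1]
opening: 0.0356
grip_force: 0.0
```

Run:
```python
from h import *
standing()
im,d=read_camera('side');cv2.imwrite('pics/s4.png',cv2.resize(im[120:380,200:480],None,fx=2.3,fy=2.3,interpolation=cv2.INTER_CUBIC))
C=cam('side');P=cloud(C,d);Q=P.copy();Q[:,:2]=P[:,:2]@R2(YAW)
m=(P[:,2]>.12)&(P[:,2]<.132)&(abs(Q[:,0]-.547)<.04)&(abs(Q[:,1]-.344)<.04)
print(m.sum(),np.percentile(Q[m],[2,50,98],axis=0))
h=rk(.547,.3437)
rows(([.46,.05,.30],tool(YAW)),([*h,.21],tool(YAW)))
```

```text
holder [ 0.5016 -0.2622 -0.1108] n 243 rms 0.0027 per cup [54 56 62 71]
[[ 0.4897 -0.3695]
 [ 0.4976 -0.298 ]
 [ 0.5056 -0.2264]
 [ 0.5136 -0.1548]]
cup 0 114 at z.12 [ 0.0022 -0.0006] lean [1.9 0.1] top 0.1487
cup 1 167 at z.12 [ 0.0021 -0.001 ] lean [-0.3 -1.3] top 0.1485
cup 2 203 at z.12 [ 0.002 -0.   ] lean [-0.9  1.2] top 0.149
cup 3 204 at z.12 [ 0.0004 -0.0003] lean [-1.   1.3] top 0.1483
107 [[0.53123937 0.33345782 0.12010894]
 [0.54423955 0.34793921 0.12542798]
 [0.5594548  0.36385922 0.12925337]]
{"x":0.0361,"y":-0.2653,"z":-0.0886,"rx":-0.003,"ry":-0.707,"rz":-0.002} rows 6.0 5.0
{"x":0.0792,"y":-0.5951,"z":0.0804,"rx":-0.003,"ry":-0.707,"rz":-0.002} rows 11.0 5.0
```

View pics/s4.png

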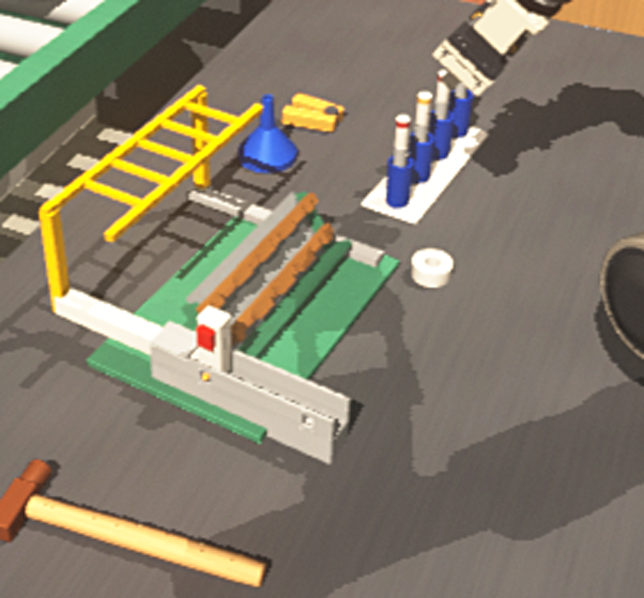

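The side crop shows the rack empty and the punches standing in the four cups (around col 400–465, row 80–205). The gate is still locked at the rear, with the pin at (376, 205). Next is the handle.

Request:
{"api": "step_arm", "payload": {
  "steps": [
    {"x":0.036,"y":-0.265,"z":-0.05,"rx":0,"ry":0,"rz":0,"claw":0.5},
    {"x":0.036,"y":-0.265,"z":-0.05,"rx":0,"ry":-0.2,"rz":0,"claw":0.5},
    {"x":0.079,"y":-0.595,"z":0.02,"rx":-0.003,"ry":-0.35,"rz":0,"claw":0.5},
    {"x":0.079,"y":-0.595,"z":0.04,"rx":-0.003,"ry":-0.5,"rz":-0.002,"claw":0.5},
    {"x":0.079,"y":-0.595,"z":0.06,"rx":-0.003,"ry":-0.65,"rz":-0.002,"claw":0.5},
    {"x":0.079,"y":-0.595,"z":0.08,"rx":-0.003,"ry":-0.707,"rz":-0.002,"claw":0.5},
    {"x":0.079,"y":-0.595,"z":0.08,"rx":-0.003,"ry":-0.707,"rz":-0.002,"claw":0.5},
    {"x":0.079,"y":-0.595,"z":0.08,"rx":-0.003,"ry":-0.707,"rz":-0.002,"claw":0.5},
    {"x":0.079,"y":-0.595,"z":0.08,"rx":-0.003,"ry":-0.707,"rz":-0.002,"claw":0.5},
    {"x":0.079,"y":-0.595,"z":0.08,"rx":-0.003,"ry":-0.707,"rz":-0.002,"claw":0.5},
    {"x":0.079,"y":-0.595,"z":0.08,"rx":-0.003,"ry":-0.707,"rz":-0.002,"claw":0.5},
    {"x":0.079,"y":-0.595,"z":0.08,"rx":-0.003,"ry":-0.707,"rz":-0.002,"claw":0.5}
  ]
}}

```text
time: 32.33
tool_pos: [0.5789, 0.2892, 0.2085]
tool_rot: [3.139, 0.001, -0.1]
contact_force: [1.0, -0.7, -0.9]
opening: 0.069
grip_force: 0.0
```

Run:
```python
from h import *
print(pose()[0]);rows(([*rk(.547,.3437),.21],tool(YAW)))
```

```text
[0.57885194 0.28917011 0.20845962]
{"x":0.0004,"y":0.0033,"z":-0.0020,"rx":0.003,"ry":0.001,"rz":0.002} rows 1.0 1.0
```

Request:
{"api": "step_arm", "payload": {
  "steps": [
    {"x":0,"y":0.003,"z":0,"rx":0.003,"ry":0.001,"rz":0.002,"claw":0.5},
    {"x":0,"y":0.003,"z":0,"rx":0.003,"ry":0.001,"rz":0.002,"claw":0.5},
    {"x":0,"y":0.003,"z":0,"rx":0.003,"ry":0.001,"rz":0.002,"claw":0.5},
    {"x":0,"y":0.003,"z":0,"rx":0.003,"ry":0.001,"rz":0.002,"claw":0.5}
  ]
}}

```text
time: 32.67
tool_pos: [0.5786, 0.283, 0.2106]
tool_rot: [3.142, -0.002, -0.104]
contact_force: [-0.0, -0.4, 0.1]
opening: 0.0689
grip_force: 0.0
```

Run:
```python
from h import *
print(pose()[0]);rows(([*rk(.547,.3423),.088],tool(YAW)))
```

```text
[0.57859465 0.28304196 0.21058817]
{"x":-0.0004,"y":-0.0030,"z":0.1635,"rx":0.000,"ry":-0.003,"rz":-0.003} rows 3.0 1.0
```

Request:
{"api": "step_arm", "payload": {
  "steps": [
    {"x":0,"y":-0.003,"z":0.05,"rx":0,"ry":0,"rz":0,"claw":0.5},
    {"x":0,"y":-0.003,"z":0.1,"rx":0,"ry":0,"rz":0,"claw":0.5},
    {"x":0,"y":-0.003,"z":0.14,"rx":0,"ry":0,"rz":0,"claw":0.5},
    {"x":0,"y":-0.003,"z":0.163,"rx":0,"ry":0,"rz":0,"claw":0.5},
    {"x":0,"y":-0.003,"z":0.163,"rx":0,"ry":0,"rz":0,"claw":0.5},
    {"x":0,"y":-0.003,"z":0.163,"rx":0,"ry":0,"rz":0,"claw":0.5},
    {"x":0,"y":-0.003,"z":0.163,"rx":0,"ry":0,"rz":0,"claw":0.5}
  ]
}}

```text
time: 33.25
tool_pos: [0.5806, 0.2859, 0.091]
tool_rot: [-3.14, -0.006, -0.104]
contact_force: [-0.5, 0.2, 1.3]
opening: 0.0686
grip_force: 0.0
```

Request:
{"api": "step_arm", "payload": {
  "steps": [
    {"x":0,"y":0,"z":0,"rx":0,"ry":0,"rz":0,"claw":-0.7},
    {"x":0,"y":0,"z":0,"rx":0,"ry":0,"rz":0,"claw":-0.7},
    {"x":0,"y":0,"z":0,"rx":0,"ry":0,"rz":0,"claw":-0.7},
    {"x":0,"y":0,"z":0,"rx":0,"ry":0,"rz":0,"claw":-0.7},
    {"x":0,"y":0,"z":0,"rx":0,"ry":0,"rz":0,"claw":-0.7},
    {"x":0,"y":0,"z":0,"rx":0,"ry":0,"rz":0,"claw":-0.7},
    {"x":0,"y":0,"z":0,"rx":0,"ry":0,"rz":0,"claw":-0.7},
    {"x":0,"y":0,"z":0,"rx":0,"ry":0,"rz":0,"claw":-0.7},
    {"x":0,"y":0,"z":0,"rx":0,"ry":0,"rz":0,"claw":-0.7},
    {"x":0,"y":0,"z":0,"rx":0,"ry":0,"rz":0,"claw":-0.7},
    {"x":0,"y":0,"z":0,"rx":0,"ry":0,"rz":0,"claw":-0.7},
    {"x":0,"y":0,"z":0,"rx":0,"ry":0,"rz":0,"claw":-0.7}
  ],
  "squeeze": 20
}}

```text
time: 34.25
tool_pos: [0.5793, 0.2846, 0.0891]
tool_rot: [3.14, -0.003, -0.103]
contact_force: [-1.6, -6.6, 4.2]
opening: 0.0244
grip_force: 20.0
```

Run:
```python
from h import *
s=robot.observe();p,R=pose();print(p,s['contact_force'],s['opening'],s['grip_force'])
t=p.copy();t[:2]-=R2(YAW)@[.130,0]
rows((t,R))
```

```text
[0.57925279 0.2845671  0.08910846] [-1.56319226 -6.57586363  4.2034371 ] 0.024370188620007383 19.983007740229368
{"x":-0.1733,"y":0.0004,"z":-0.0005,"rx":0.000,"ry":0.000,"rz":0.000} rows 4.0 0.0
```

Request:
{"api": "step_arm", "payload": {
  "steps": [
    {"x":-0.02,"y":0,"z":0,"rx":0,"ry":0,"rz":0,"claw":-0.7},
    {"x":-0.05,"y":0,"z":0,"rx":0,"ry":0,"rz":0,"claw":-0.7},
    {"x":-0.08,"y":0,"z":0,"rx":0,"ry":0,"rz":0,"claw":-0.7},
    {"x":-0.11,"y":0,"z":0,"rx":0,"ry":0,"rz":0,"claw":-0.7},
    {"x":-0.14,"y":0,"z":0,"rx":0,"ry":0,"rz":0,"claw":-0.7},
    {"x":-0.16,"y":0,"z":0,"rx":0,"ry":0,"rz":0,"claw":-0.7},
    {"x":-0.174,"y":0,"z":0,"rx":0,"ry":0,"rz":0,"claw":-0.7},
    {"x":-0.174,"y":0,"z":0,"rx":0,"ry":0,"rz":0,"claw":-0.7},
    {"x":-0.174,"y":0,"z":0,"rx":0,"ry":0,"rz":0,"claw":-0.7},
    {"x":-0.174,"y":0,"z":0,"rx":0,"ry":0,"rz":0,"claw":-0.7},
    {"x":-0.174,"y":0,"z":0,"rx":0,"ry":0,"rz":0,"claw":-0.7}
  ]
}}

```text
time: 35.17
tool_pos: [0.4492, 0.2986, 0.0891]
tool_rot: [3.141, -0.003, -0.103]
contact_force: [-2.7, -5.4, 7.8]
opening: 0.0238
grip_force: 20.0
```

Run:
```python
from h import *
s=robot.observe();p,R=pose();p0=np.array([0.44945504,0.29866225])
print(p,s['contact_force'],s['opening'],R2(YAW).T@(p[:2]-p0))
```

```text
[0.44924014 0.29864691 0.08907462] [-2.71595855 -5.4366062   7.83951117] 0.02380990992214768 [-2.12248123e-04 -3.69744172e-05]
```

Back at the original handle position within 0.3 mm; release and rise.

Request:
{"api": "step_arm", "payload": {
  "steps": [
    {"x":0,"y":0,"z":0,"rx":0,"ry":0,"rz":0,"claw":0.5},
    {"x":0,"y":0,"z":0,"rx":0,"ry":0,"rz":0,"claw":0.5},
    {"x":0,"y":0,"z":0,"rx":0,"ry":0,"rz":0,"claw":0.5},
    {"x":0,"y":0,"z":0,"rx":0,"ry":0,"rz":0,"claw":0.5},
    {"x":0,"y":0,"z":0,"rx":0,"ry":0,"rz":0,"claw":0.5},
    {"x":0,"y":0,"z":0,"rx":0,"ry":0,"rz":0,"claw":0.5},
    {"x":0,"y":0,"z":-0.06,"rx":0,"ry":0,"rz":0,"claw":0.5},
    {"x":0,"y":0,"z":-0.12,"rx":0,"ry":0,"rz":0,"claw":0.5},
    {"x":0,"y":0,"z":-0.18,"rx":0,"ry":0,"rz":0,"claw":0.5},
    {"x":0,"y":0,"z":-0.24,"rx":0,"ry":0,"rz":0,"claw":0.5},
    {"x":0,"y":0,"z":-0.24,"rx":0,"ry":0,"rz":0,"claw":0.5},
    {"x":0,"y":0,"z":-0.24,"rx":0,"ry":0,"rz":0,"claw":0.5}
  ]
}}

```text
time: 36.17
tool_pos: [0.4506, 0.3001, 0.2729]
tool_rot: [-3.137, -0.011, -0.103]
contact_force: [-0.1, -0.3, -0.3]
opening: 0.0689
grip_force: 0.0
```

Run:
```python
from h import *
standing()
im,d=read_camera('side');cv2.imwrite('pics/s5.png',cv2.resize(im[160:360,240:460],None,fx=3,fy=3,interpolation=cv2.INTER_CUBIC))
C=cam('side');P=cloud(C,d);Q=P.copy();Q[:,:2]=P[:,:2]@R2(YAW)
m=(P[:,2]>.12)&(P[:,2]<.132)&(abs(Q[:,0]-.417)<.04)&(abs(Q[:,1]-.344)<.04)
print(m.sum(),np.percentile(Q[m],[2,50,98],axis=0))
```

```text
holder [ 0.5015 -0.2619 -0.1084] n 241 rms 0.0028 per cup [55 62 62 62]
[[ 0.4898 -0.3693]
 [ 0.4976 -0.2977]
 [ 0.5054 -0.2261]
 [ 0.5132 -0.1545]]
cup 0 184 at z.12 [ 0.0011 -0.001 ] lean [-0.2  0.4] top 0.1482
cup 1 193 at z.12 [ 0.0021 -0.0008] lean [ 1.1 -0.2] top 0.1491
cup 2 203 at z.12 [ 0.0026 -0.0012] lean [ 0.1 -1.6] top 0.1489
cup 3 146 at z.12 [ 0.001  -0.0008] lean [0.5 0.2] top 0.1484
116 [[0.4005925  0.33353195 0.12027313]
 [0.41530692 0.34802328 0.12543827]
 [0.42899743 0.36394665 0.12832336]]
```

View pics/s5.png

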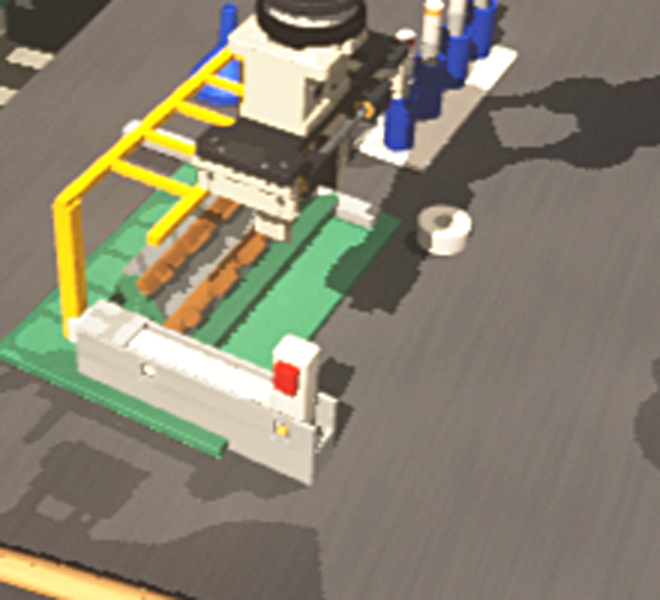

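The crop shows the brass pin in the front hole at (430, 282), the rear hole empty at (370, 148) and the rack empty. The punches are standing in the holder.

```bash
python3 -c "
from cell import robot
print(robot.hand_in())"
```

```text
the job is handed in; nothing more can be done
None
```

The job is handed in: all four punches stand tip down in their own cups, and the gate is locked again in the front hole over the empty rack (checked in the last camera pictures; the hand-in returned no verdict).

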